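# Kit the next enclosure: module carriers on the gravity rail, busbar tubes in the cups

### The job

Make up the kit for the next enclosure. Hang every module carrier by its wheels on the upper third of the sloped rail and let go of it there, so that it rolls down by itself to the end stop or up against the carrier before it; also stand every copper tube from the rack upright in a cup of the holder, right down on the cup's floor. Leave the screwdriver, the white junction box and the grey duct where they are.

Things in the scene. Friction and masses are not known exactly. Their poses are not given: they have to be found in the camera images.
- carrier_a: module carrier, one of up to three alike, 0.3 to 0.5 kg: a bare metal frame standing upright, a white module in its foot, two black wheels under a bridge at the top. Origin: centre of its flat underside, 64 (x) x 84 mm (y), z up; y goes along the rail. A 5 mm side plate at x = -24 to -19 mm (only there) rises from the foot to the bridge (x = -24 to +12, z = 157 to 163 mm), full length in y
- carrier_a_fin (a point): centre of the carrier's grip fin: 10 mm thick along the carrier's x, 50 mm long along its y, standing on the bridge from z = 163 to its top at z = 209 mm. This point is at x = 0, y = 0, z = 190 mm in the carrier's frame; axes as the carrier's
- carrier_a_gap (a point): point of the carrier where the rail tube's centre line lies when hung: x = 0, y = 0, z = 115 mm. Above it two free V-grooved wheels (36 mm dia., 20 mm wide, axles along x at y = -22, +22, z = 135 mm, lowest edge z = 117 mm). Below it the module (top z = 64 mm). This 53 mm high gap is open to +x and closed by the side plate at -x: the tube must enter from the +x side
- carrier_b: module carrier, one of up to three alike, 0.3 to 0.5 kg: a bare metal frame standing upright, a white module in its foot, two black wheels under a bridge at the top. Origin: centre of its flat underside, 64 (x) x 84 mm (y), z up; y goes along the rail. A 5 mm side plate at x = -24 to -19 mm (only there) rises from the foot to the bridge (x = -24 to +12, z = 157 to 163 mm), full length in y
- carrier_b_fin (a point): centre of the carrier's grip fin: 10 mm thick along the carrier's x, 50 mm long along its y, standing on the bridge from z = 163 to its top at z = 209 mm. This point is at x = 0, y = 0, z = 190 mm in the carrier's frame; axes as the carrier's
- carrier_b_gap (a point): point of the carrier where the rail tube's centre line lies when hung: x = 0, y = 0, z = 115 mm. Above it two free V-grooved wheels (36 mm dia., 20 mm wide, axles along x at y = -22, +22, z = 135 mm, lowest edge z = 117 mm). Below it the module (top z = 64 mm). This 53 mm high gap is open to +x and closed by the side plate at -x: the tube must enter from the +x side
- carrier_c: module carrier, one of up to three alike, 0.3 to 0.5 kg: a bare metal frame standing upright, a white module in its foot, two black wheels under a bridge at the top. Origin: centre of its flat underside, 64 (x) x 84 mm (y), z up; y goes along the rail. A 5 mm side plate at x = -24 to -19 mm (only there) rises from the foot to the bridge (x = -24 to +12, z = 157 to 163 mm), full length in y
- carrier_c_fin (a point): centre of the carrier's grip fin: 10 mm thick along the carrier's x, 50 mm long along its y, standing on the bridge from z = 163 to its top at z = 209 mm. This point is at x = 0, y = 0, z = 190 mm in the carrier's frame; axes as the carrier's
- carrier_c_gap (a point): point of the carrier where the rail tube's centre line lies when hung: x = 0, y = 0, z = 115 mm. Above it two free V-grooved wheels (36 mm dia., 20 mm wide, axles along x at y = -22, +22, z = 135 mm, lowest edge z = 117 mm). Below it the module (top z = 64 mm). This 53 mm high gap is open to +x and closed by the side plate at -x: the tube must enter from the +x side
- tube_a: copper tube, one of up to three alike: straight, 16 mm dia., 180 mm long, 0.12 kg. Origin: centre of the lower end face; z along the tube to its upper end. At the start it leans in a lane of the rack, 30 degrees from vertical, its upper 65 mm standing clear of the rack
- tube_b: copper tube, one of up to three alike: straight, 16 mm dia., 180 mm long, 0.12 kg. Origin: centre of the lower end face; z along the tube to its upper end. At the start it leans in a lane of the rack, 30 degrees from vertical, its upper 65 mm standing clear of the rack
- tube_c: copper tube, one of up to three alike: straight, 16 mm dia., 180 mm long, 0.12 kg. Origin: centre of the lower end face; z along the tube to its upper end. At the start it leans in a lane of the rack, 30 degrees from vertical, its upper 65 mm standing clear of the rack
- rail: sloped gravity rail, fixed (position and yaw vary): a round steel tube, 16 mm dia., on a post at each end (30 x 20 mm, at y = -236 and +236 mm). Origin on the bench under the middle of the tube; z up, y horizontal along the tube, pointing uphill, x across. The slope is 6 degrees: the centre line passes through (0, 0, 190 mm) and rises 105 mm per metre of y, from y = -229 to +229 mm
- rail_stop (a point): on the tube's centre line at the uphill face of the end stop, a 64 mm wide dark plate square to the tube near its low end (y = -209 mm). A carrier at the stop has its origin at y = about -0.154 m in the rail's frame, each further one 84 mm uphill. Carriers let go on the tube roll down by themselves at 0.1 to 0.3 m/s; their side plate may be on either side
- rack: leaning rack, fixed (position and yaw vary), 190 mm wide along its y, with three lanes at y = -60, 0, +60 mm. A tube in a lane has its lower end at x = 0, z = 30 mm and leans by 30 degrees, its top pointing up and towards the rack's -x. Back plate and 5 mm lane ribs reach 115 mm up along the tube. Origin on the bench, z up
- holder: holder, loose and heavy (1.6 kg): a 54 x 174 mm steel base with three round upright grey cups in a row at y = -60, 0, +60 mm (x = 0). Cup inside diameter 42 mm, rim 100 mm and inner floor 10 mm above the bench. Origin: centre of the underside, z up
- screwdriver: bystander: a 200 mm screwdriver lying on the bench; leave alone
- junction_box: bystander: closed white junction box 114 x 84 x 62 mm; leave alone. Origin: centre of the underside
- duct: bystander: a piece of grey slotted wiring duct 50 x 240 x 35 mm beyond the rail; leave alone. Origin: centre of the underside
There are look-alikes about, which are no part of the job. What is shaped like the tube_b but green or red is not meant.

How it is judged:
At the end, for the whole second after the job is handed in: Each carrier hangs by its wheels on the rail, within 0.25 rad of upright and at rest; one is within 20 mm of the stop, the others within 10 mm of a neighbour. Each tube stands in a cup, its end within 20 mm of the floor, within 0.4 rad of vertical. The holder stands flat (x of carrier_a in the frame of rail between -0.03 and 0.03 m and z of carrier_a in the frame of rail between 0.045 and 0.1 m and angle between each of carrier_a, carrier_b, carrier_c's own z axis and vertical below 0.25 rad and angle between the y axis of each of carrier_a, carrier_b, carrier_c and the y axis of rail, either way round below 0.15 rad and linear speed of each of carrier_a, carrier_b, carrier_c below 0.02 m/s and y of each of carrier_a, carrier_b, carrier_c in the frame of rail below 0.053 m and (y of carrier_a in the frame of rail below -0.135 m or distance between carrier_a and carrier_b below 0.094 m or distance between carrier_a and carrier_c below 0.094 m) and x of carrier_b in the frame of rail between -0.03 and 0.03 m and z of carrier_b in the frame of rail between 0.045 and 0.1 m and (y of carrier_b in the frame of rail below -0.135 m or distance between carrier_b and carrier_a below 0.094 m or distance between carrier_b and carrier_c below 0.094 m) and x of carrier_c in the frame of rail between -0.03 and 0.03 m and z of carrier_c in the frame of rail between 0.045 and 0.1 m and (y of carrier_c in the frame of rail below -0.135 m or distance between carrier_c and carrier_a below 0.094 m or distance between carrier_c and carrier_b below 0.094 m) and y of any of carrier_a, carrier_b, carrier_c in the frame of rail below -0.135 m and z of tube_a in the frame of holder between 0 and 0.2 m and ((angle between tube_a's own z axis and vertical below 0.4 rad and z of tube_a in the frame of holder below 0.03 m) or (angle between tube_a's own z axis and vertical above 2.74 rad and z of tube_a in the frame of holder above 0.16 m)) and x of tube_a in the frame of holder between -0.05 and 0.05 m and y of tube_a in the frame of holder between -0.11 and 0.11 m and linear speed of each of tube_a, tube_b, tube_c below 0.03 m/s and z of tube_b in the frame of holder between 0 and 0.2 m and ((angle between tube_b's own z axis and vertical below 0.4 rad and z of tube_b in the frame of holder below 0.03 m) or (angle between tube_b's own z axis and vertical above 2.74 rad and z of tube_b in the frame of holder above 0.16 m)) and x of tube_b in the frame of holder between -0.05 and 0.05 m and y of tube_b in the frame of holder between -0.11 and 0.11 m and z of tube_c in the frame of holder between 0 and 0.2 m and ((angle between tube_c's own z axis and vertical below 0.4 rad and z of tube_c in the frame of holder below 0.03 m) or (angle between tube_c's own z axis and vertical above 2.74 rad and z of tube_c in the frame of holder above 0.16 m)) and x of tube_c in the frame of holder between -0.05 and 0.05 m and y of tube_c in the frame of holder between -0.11 and 0.11 m and angle between holder's own z axis and vertical below 0.1 rad); the robot touches nothing.
It fails at once if the screwdriver is shifted by more than 30 mm (distance of screwdriver from where it was at the start of the episode above 0.03 m).
It fails at once if the white junction box is shifted by more than 30 mm (distance of junction_box from where it was at the start of the episode above 0.03 m).
It fails at once if the grey duct is shifted by more than 30 mm (distance of duct from where it was at the start of the episode above 0.03 m).
It fails at once if a carrier on the rail is held or pushed by the fingers below the upper third of the rail ((x of carrier_a in the frame of rail between -0.03 and 0.03 m and z of carrier_a in the frame of rail between 0.045 and 0.095 m and y of carrier_a in the frame of rail below 0.07 m and contact force between the fingers and carrier_a above 0.5 N) or (x of carrier_b in the frame of rail between -0.03 and 0.03 m and z of carrier_b in the frame of rail between 0.045 and 0.095 m and y of carrier_b in the frame of rail below 0.07 m and contact force between the fingers and carrier_b above 0.5 N) or (x of carrier_c in the frame of rail between -0.03 and 0.03 m and z of carrier_c in the frame of rail between 0.045 and 0.095 m and y of carrier_c in the frame of rail below 0.07 m and contact force between the fingers and carrier_c above 0.5 N)).
Of carrier_a, carrier_b, carrier_c only 2 to 3 are there at a start; the rules pass over those that are not, and their reading is None.
Of tube_a, tube_b, tube_c only 2 to 3 are there at a start; the rules pass over those that are not, and their reading is None.
At some moment in a run one of holder may be knocked a few centimetres aside while the robot is not near it.
It also fails if it takes over 210 s, if anything falls off the work surface, if the arm or the gripper's body presses on something with over 40 N, if the wrist force passes 120 N, or if a joint passes its speed limit or range.

### The arm

A 7-joint arm with a two-finger parallel gripper is mounted at the origin on the work surface. World frame = base frame: x ahead of the robot, y to its left, z up, the work surface at z = 0. Lengths are in m, angles in rad, forces in N, time in s.
With the tool pointing down it reaches from about 0.4 to 0.9 m from the base axis. Payload 5.5 kg.
Tool frame: the origin (TCP) lies midway between the tips of the shut fingers; the grasp point (between the pads) lies 19 mm behind it; z points along the fingers, x is the direction in which the jaws open and shut, and the axes are right-handed (so a half turn about z gives the same grasp; the last joint's range is limited). The gripper opens to 92 mm and grips with 3 to 60 N. Pads are 19 mm wide; open, the fingers measure 130 mm over their backs; the gripper's body (75 mm by 190 mm) begins 47 mm behind the grasp point.
Start: joints at [-0.853, 0.501, -0.427, 1.55, 0.221, 1.138, -0.21], TCP at [0.285, 0.584, 0.227] pointing down, gripper open.
Joint ranges: [-2.88, 2.88], [-0.31, 2.03], [-1.54, 1.56], [0.2, 2.42], [-1.41, 4.55], [0.19, 2.02], [-2.57, 2.57]. Speed limits (rad/s): [2.57, 2.57, 3.14, 3.14, 3.14, 3.14, 3.14].

### API

Orientations are given as a unit quaternion [x, y, z, w].
In Python, from bench import r, cams, workorder gives the robot as it stands.
- The arm moves only by the tool apply_moves, never from a script. Its arguments are lists of equal length, an entry for each row: "jaw": the opening in per cent of the stroke, from 0 (shut) to 100 (fully open); "travel": the shift along the world's x, y, z in m, a list of three; "yaw": the turn about the world's z in rad. A call has 1 to 20 rows; each row shifts and turns the commanded pose from where the row before left it; what a row does not reach is not made up. A row lasts 1/10 s, in which the tool goes at most 50 mm and 8.59 degrees, less where a joint would pass 70% of its speed; a pose out of reach is approached as far as the arm can. A call is refused whole if a number of a shift passes 0.05 or a number of a turn 0.15, either way. A call with a gripper value outside its range is refused whole. The fingers move at their own pace and stop on an object; the grip force is fixed at half the most. Time passes only in rows, so rows that do not move let the fingers close. It gives the time, the measured TCP pose, the force and the opening at its end, in the units of the state.
- r.get_obs(): the state, without advancing time (a new reading comes with each control period).
- cams.get_image(name): name is "scene" or "top" or "wrist"; returns a dict with "frame" (480x640x3 uint8, blue, green, red), "K" (3x3 intrinsics, pixels), "extrinsics" (4x4, takes a point from world to camera coordinates). Camera axes: x right, y down, z forward; pixel columns grow to the right and rows downward; lengths in m; the calibration is good to about 2 mm. The wrist camera is an equidistant fisheye: a pixel r from the principal point sees the ray r / f radians off the axis. A picture is of the moment at which its call begins. There is no depth.
- workorder.job_done(): hands the job in, once; it reports no verdict.
Trained networks look in a picture, given as the dict that the camera call returned (one of the last four; its "shot" number tells which), for a name from the list of things; names that differ only in an ending like _2 or _b are one class to them, and where a whole thing is asked for, a point or a joint stands for the part that bears it (a point fixed in the world has none). Each returns a list of dicts, best first, with "p" (0 to 1); they miss things now and then, are a little off and sometimes report something else, mostly with a low value. They report only what shows in the picture. A call takes as long as a camera call. They do not tell look-alikes from the thing itself.
- cams.masks_of(name, picture): "mask" (480x640 bool, what is visible of it) and "pixel" ([column, row] in pixels, amid what is visible of it).
- cams.pinpoint(name, picture): "pixel" ([column, row] in pixels: a listed point, or the origin of a listed thing).
The state is a dict: "t": time; "joint_positions": joint angles; "qd": joint speeds; "joint_torque": joint torques, N m; "tool_pos": TCP position; "orientation": TCP orientation; "ft_force": force on the tool from outside, world axes, zero at the start; "moment": the same for the moment, N m; "gripper_width": opening from 0.0 (shut) to 1.0 (fully open).
Only numpy, scipy, OpenCV 4.12 (cv2) and the standard library are available. Lean on these libraries where they do the work, as an engineer would, in place of code of your own. Each camera call takes 0.05 s, during which the arm holds its last target.

## Working session

There is one attempt and no reset: what is moved stays moved. The work goes in short steps, Python scripts to look and compute and a tool call to move; the robot and the scene stay as the last step left them, time stands still between calls to the robot, and variables do not carry over. Pictures are saved under pics/ and viewed, and the job is handed in when it is done.

Besides the shell and the picture viewer there is one more tool, called after "Call:" as name([rows], argument=value, ...), one row to a line, values as JSON. apply_moves: Moves the arm, as the interface text tells. Its arguments: {"type":"object","properties":{"jaw":{"type":"array"},"travel":{"type":"array"},"yaw":{"type":"array"}},"required":["jaw","travel","yaw"]}

```bash
ls; mkdir -p pics; cat > h.py <<'E'
import numpy as np, cv2
from bench import r, cams, workorder
def shot(n,save=None):
    p=cams.get_image(n)
    if save: cv2.imwrite('pics/'+save+'.png',p['frame'])
    return p
def ray(p,px):
    K=p['K'];E=p['extrinsics'];R=E[:3,:3];t=E[:3,3]
    d=np.array([(px[0]-K[0,2])/K[0,0],(px[1]-K[1,2])/K[1,1],1.0])
    o=-R.T@t;d=R.T@d
    return o,d/np.linalg.norm(d)
def atz(p,px,z):
    o,d=ray(p,px);return o+d*(z-o[2])/d[2]
def proj(p,X):
    K=p['K'];E=p['extrinsics'];c=E[:3,:3]@np.asarray(X,float)+E[:3,3]
    return (K@(c/c[2]))[:2]
def tri(rs):
    A=np.zeros((3,3));b=np.zeros(3)
    for o,d in rs:
        M=np.eye(3)-np.outer(d,d);A+=M;b+=M@o
    X=np.linalg.solve(A,b)
    return X,[np.linalg.norm((np.eye(3)-np.outer(d,d))@(X-o)) for o,d in rs]
E
python3 - <<'E'
from h import *
s=shot('scene','s0');t=shot('top','t0')
for n,p in(('s',s),('t',t)):
    print(n,p['K'].tolist(),np.linalg.inv(p['extrinsics'])[:3].round(3).tolist())
    for k in['carrier_a','carrier_a_fin','carrier_a_gap','tube_a','rail','rail_stop','rack','holder','screwdriver','junction_box','duct']:
        try: print(k,[(np.round(d['pixel']).tolist(),round(d['p'],2)) for d in cams.pinpoint(k,p)])
        except Exception as e: print(k,e)
print(r.get_obs())
E
```

```text
pics
s [[503.60397404786625, 0.0, 316.84684824339763], [0.0, 503.60397404786625, 240.49029641689623], [0.0, 0.0, 1.0]] [[-0.045, 0.503, -0.863, 1.691], [0.999, 0.002, -0.051, 0.023], [-0.024, -0.864, -0.502, 0.801]]
carrier_a [([357.0, 262.0], 0.9), ([406.0, 263.0], 0.58)]
carrier_a_fin [([408.0, 205.0], 0.64)]
carrier_a_gap [([357.0, 230.0], 0.65), ([406.0, 230.0], 0.55)]
tube_a [([224.0, 302.0], 0.84), ([229.0, 273.0], 0.71), ([110.0, 316.0], 0.71), ([187.0, 277.0], 0.64), ([205.0, 275.0], 0.64)]
rail [([367.0, 302.0], 0.81)]
rail_stop [([283.0, 252.0], 0.72), ([292.0, 258.0], 0.24)]
rack [([210.0, 282.0], 0.59)]
holder [([289.0, 257.0], 0.79)]
screwdriver [([517.0, 279.0], 0.61)]
junction_box [([215.0, 247.0], 0.78), ([408.0, 204.0], 0.56)]
duct [([346.0, 340.0], 0.76)]
t [[517.4004873885925, 0.0, 317.4830480784118], [0.0, 517.4004873885925, 240.76620003282466], [0.0, 0.0, 1.0]] [[-0.027, -0.998, 0.058, 0.525], [-1.0, 0.027, -0.005, -0.04], [0.004, -0.059, -0.998, 1.42]]
carrier_a [([231.0, 302.0], 0.67), ([277.0, 298.0], 0.61)]
carrier_a_fin [([212.0, 306.0], 0.59)]
carrier_a_gap
[... 461 characters left out ...]
: 1.2, 'joint_positions': array([-0.85277492,  0.50094365, -0.42699079,  1.55039988,  0.22079054,
        1.13827922, -0.2103174 ]), 'qd': array([-0.00045574,  0.0008202 , -0.0025044 ,  0.00051347,  0.00059157,
       -0.00110631, -0.0007511 ]), 'joint_torque': array([-4.15828999e-04, -5.66455829e+01, -5.81114173e+00, -2.79492223e+01,
       -6.67808857e-02,  2.05635378e-02,  2.98642374e-05]), 'tool_pos': array([0.28551309, 0.58393866, 0.2267005 ]), 'orientation': array([ 8.48322543e-01,  5.29479804e-01, -1.83109316e-05, -2.13529235e-05]), 'ft_force': array([-0.09952288, -0.55808023, -0.69806084]), 'moment': array([ 0.00432417, -0.0152738 , -0.00842072]), 'gripper_width': 0.9984645994177176}
```

View pics/s0.png

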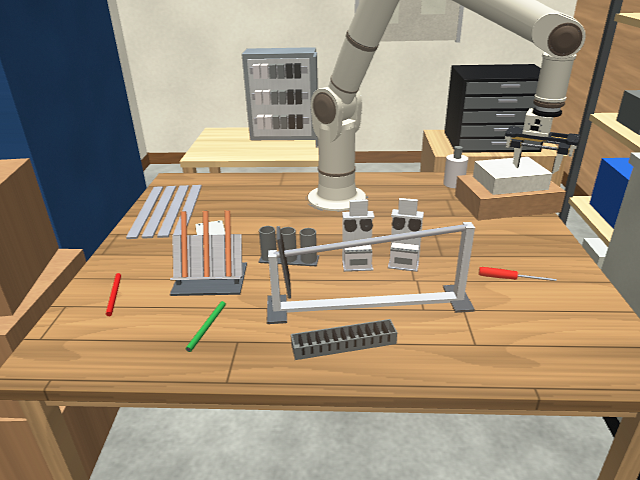

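View pics/t0.png

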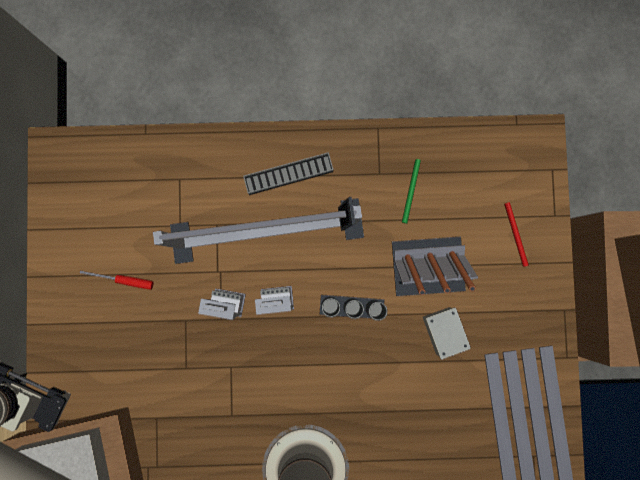

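```bash
python3 - <<'E'
from h import *
import cv2
t=cv2.imread('pics/t0.png');s=cv2.imread('pics/s0.png')
a=cv2.resize(t[190:330,140:340],None,fx=4,fy=4,interpolation=cv2.INTER_CUBIC)
b=cv2.resize(t[190:340,310:510],None,fx=4,fy=4,interpolation=cv2.INTER_CUBIC)
c=cv2.resize(s[180:330,260:460],None,fx=4,fy=4,interpolation=cv2.INTER_CUBIC)
for n,i in zip('abc',(a,b,c)): cv2.imwrite(f'pics/c_{n}.png',i)
E
```

```text
(no output)
```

View pics/c_a.png

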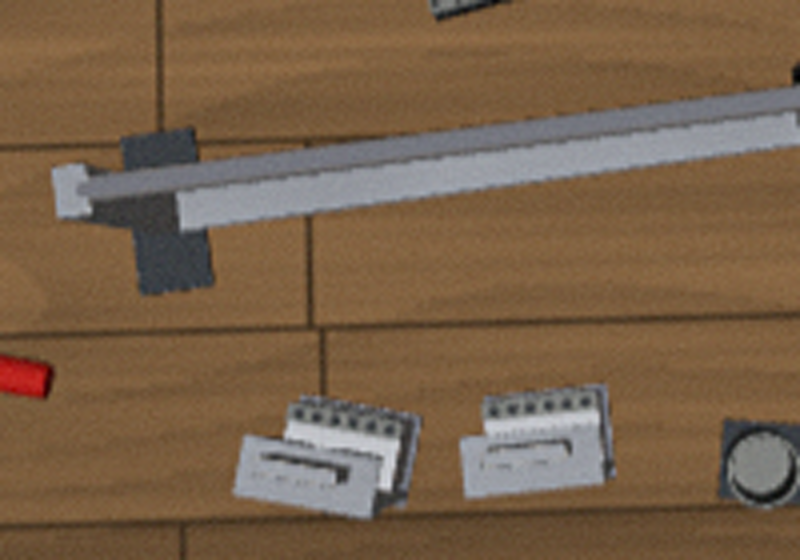

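View pics/c_b.png

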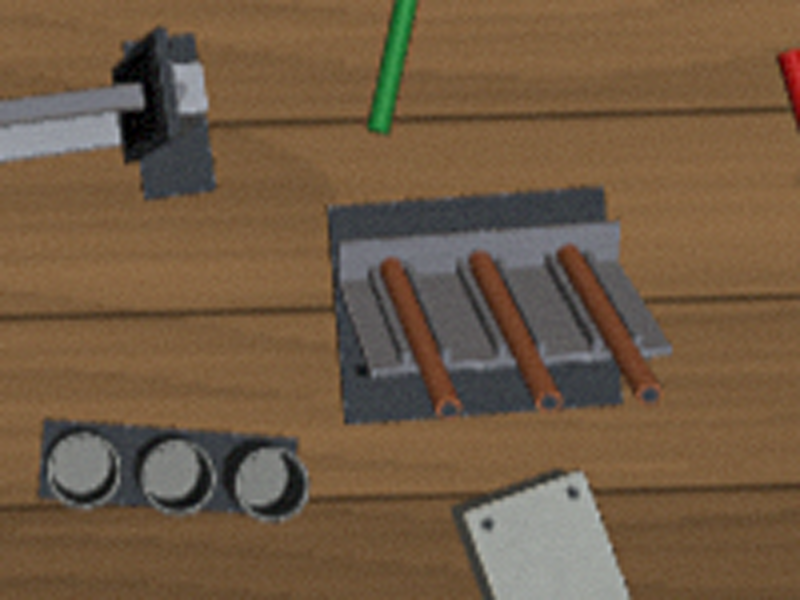

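View pics/c_c.png

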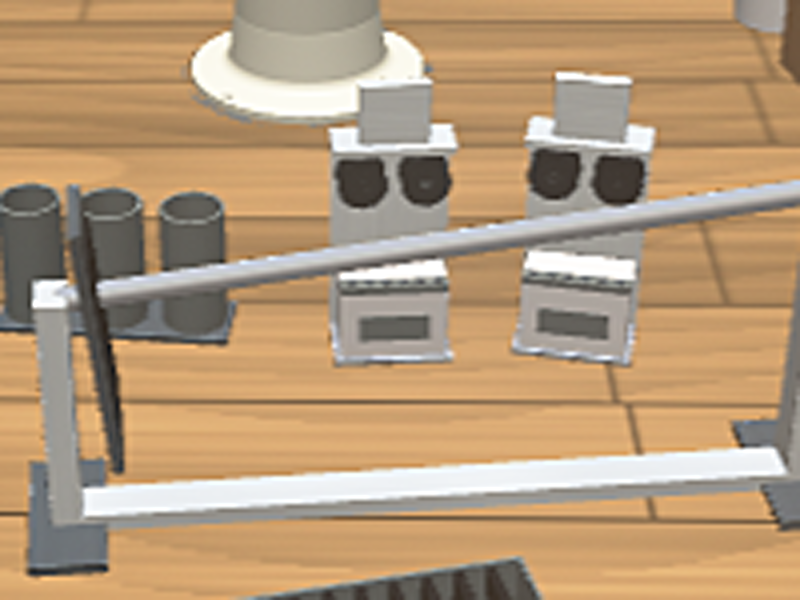

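```bash
cat >> h.py <<'E'
def rz(a): c,s=np.cos(a),np.sin(a);return np.array([[c,-s,0],[s,c,0],[0,0,1.]])
def fr(pose,P): return (rz(pose[2])@np.atleast_2d(P).T).T+np.array([pose[0],pose[1],0])
def fit(obs,x0):
    # obs: list of (pic, local point, pixel)
    from scipy.optimize import least_squares
    f=lambda q: np.concatenate([proj(p,fr(q,L)[0])-np.array(px) for p,L,px in obs])
    s=least_squares(f,x0,loss='soft_l1',f_scale=1.5)
    return s.x,np.round(f(s.x).reshape(-1,2),1)
E
python3 - <<'E'
from h import *
import pickle
s=shot('scene');t=shot('top')
pickle.dump((s,t),open('p0.pkl','wb'))
T=lambda u,v:(140+u/4,190+v/4)
T2=lambda u,v:(310+u/4,190+v/4)
S=lambda u,v:(260+u/4,180+v/4)
def corners(lst):return lst
# carriers: local y -> image left (+y world) ; x -> image up
B=lambda x,y:(x,y,.163)
c1=[(t,B(.012,.042),T(245,434)),(t,B(.012,-.042),T(383,457)),(t,B(-.024,-.042),T(372,518)),(t,B(-.024,.042),T(235,495)),
 (s,(.005,-.025,.209),S(557,72)),(s,(.005,.025,.209),S(632,78))]
c2=[(t,B(.012,.042),T(460,437)),(t,B(.012,-.042),T(604,426)),(t,B(-.024,-.042),T(606,483)),(t,B(-.024,.042),T(465,498)),
 (s,(.005,-.025,.209),S(359,84)),(s,(.005,.025,.209),S(431,80))]
for n,c in(('c1',c1),('c2',c2)):
    q,e=fit(c,[.42,.1,0]);print(n,q.round(4),e.tolist())
# holder: rims z=.1
h=[(t,(0,.06,.1),T2(83,466)),(t,(0,0,.1),T2(176,474)),(t,(0,-.06,.1),T2(268,482)),
 (s,(0,.06,.1),S(193,208)),(s,(0,0,.1),S(112,203)),(s,(0,-.06,.1),S(30,197))]
q,e=fit(h,[.4,-.1,0]);print('holder',q.round(4),e.tolist())
# rack: tube tops
u=np.array([-.5,0,.866])
k=[(t,tuple(np.array([0,y,.03])+.18*u),T2(*p)) for y,p in((.06,(449,406)),(0,(550,399)),(-.06,(650,393)))]
q,e=fit(k,[.5,-.3,0]);print('rack',q.round(4),e.tolist())
E
```

```text
c1 [ 0.4459  0.1994 -0.1877] [[-0.2, 0.4], [-0.4, 0.2], [-0.2, -0.2], [-0.3, -0.1], [-0.7, 0.6], [-0.7, 0.5]]
c2 [0.4515 0.0648 0.0643] [[0.3, 0.1], [-1.1, -0.3], [-0.3, 0.3], [0.3, -0.2], [-0.7, -0.4], [-0.2, 0.1]]
holder [ 0.428  -0.1348 -0.1161] [[-0.4, -0.2], [-0.1, -0.1], [0.4, -0.0], [0.1, -0.4], [-0.2, -0.4], [0.1, -0.0]]
rack [ 0.562  -0.3491  0.037 ] [[0.0, -0.0], [-0.1, 0.1], [0.0, -0.0]]
```

```bash
python3 - <<'E'
import cv2
t=cv2.imread('pics/t0.png');s=cv2.imread('pics/s0.png')
g=cv2.cvtColor(t,6);gs=cv2.cvtColor(s,6)
for u in (180,220,260,300,330): print('t',u,g[202:250,u].tolist())
for u in (310,340,370,400,440): print('s',u,gs[225:260,u].tolist())
E
```

```text
t 180 [70, 67, 65, 72, 67, 72, 66, 68, 62, 68, 67, 64, 71, 61, 63, 64, 57, 60, 67, 65, 49, 57, 62, 60, 62, 60, 67, 61, 61, 72, 111, 120, 121, 123, 117, 105, 71, 56, 61, 61, 56, 59, 65, 65, 62, 60, 58, 63]
t 220 [104, 104, 106, 110, 113, 107, 98, 97, 97, 103, 99, 92, 93, 96, 96, 94, 94, 95, 92, 97, 97, 91, 63, 68, 88, 121, 120, 113, 119, 114, 100, 138, 154, 151, 151, 150, 153, 151, 149, 154, 120, 103, 100, 109, 110, 106, 107, 104]
t 260 [102, 93, 99, 102, 98, 99, 100, 99, 101, 95, 100, 93, 96, 98, 94, 96, 99, 97, 90, 93, 110, 121, 122, 119, 113, 97, 143, 156, 163, 158, 155, 158, 158, 161, 155, 118, 97, 97, 95, 98, 93, 97, 101, 105, 102, 103, 99, 100]
t 300 [103, 103, 105, 96, 96, 92, 95, 92, 91, 90, 92, 97, 97, 90, 102, 116, 118, 123, 122, 117, 99, 138, 156, 156, 157, 156, 155, 159, 158, 133, 106, 100, 98, 95, 94, 96, 96, 93, 96, 95, 94, 97, 103, 100, 98, 96, 103, 105]
t 330 [102, 102, 94, 99, 102, 96, 97, 100, 100, 91, 94, 114, 119, 117, 119, 115, 95, 136, 153, 152, 150, 150, 152, 153, 158, 119, 98, 103, 103, 100, 100, 98, 101, 93, 94, 92, 98, 96, 94, 93, 96, 98, 102, 99, 95, 102, 98
[... 178 characters left out ...]
173, 181, 179, 173, 172, 173, 176, 184, 126, 140, 151, 158, 153, 146, 143, 131, 185, 208, 205, 203, 155, 112, 98, 165, 160, 149, 148, 150, 140, 123, 151, 162, 162, 174]
s 370 [60, 60, 57, 51, 59, 149, 162, 157, 155, 155, 156, 154, 148, 212, 206, 204, 188, 138, 105, 129, 228, 239, 255, 255, 137, 116, 106, 84, 152, 170, 167, 165, 165, 165, 165]
s 400 [60, 59, 58, 52, 84, 174, 161, 156, 167, 205, 205, 203, 168, 121, 102, 131, 159, 145, 241, 255, 252, 254, 255, 171, 137, 105, 83, 178, 169, 165, 166, 170, 150, 88, 96]
s 440 [168, 180, 158, 205, 205, 202, 174, 128, 106, 113, 140, 147, 155, 170, 169, 158, 147, 148, 153, 153, 145, 135, 130, 127, 123, 122, 121, 118, 122, 130, 129, 120, 172, 177, 166]
```

```bash
python3 - <<'E'
from h import *
import pickle
from scipy.optimize import least_squares
s,t=pickle.load(open('p0.pkl','rb'))
top=[(180,234.7),(220,229.4),(260,224.7),(300,219.4),(330,215.6)]
sc=[(310,249.4),(340,245.1),(370,240.6),(400,236.5),(440,230.7)]
tp=[];
def f(q,zo=0):
    A=fr(q,(0,-.229,.19-.024));B=fr(q,(0,.229,.19+.024))
    out=[]
    for p,pts in((t,top),(s,sc)):
        a=proj(p,A[0]+[0,0,0]);b=proj(p,B[0]);n=np.array([-(b-a)[1],(b-a)[0]]);n/=np.linalg.norm(n)
        out+=[(np.array(x)-a)@n for x in pts]
    # stop pinpoint (weak) and tube end
    st=fr(q,(0,-.209,.19-.209*.105))[0]
    out+=list(.4*(proj(t,st)-[343,208])); out+=list(.4*(proj(s,st)-[283,252]))
    return np.array(out)
for i in range(1):
    sol=least_squares(f,[.55,.05,-.1]);q=sol.x;print(q.round(4),f(q).round(2))
ps=[f"{k}{tuple(proj(p,fr(q,(0,y,.19+.105*y))[0]).round(0))}" for k,p in(('t',t),('s',s)) for y in(-.229,-.209,.13,.229)]
print(ps)
E
python3 - <<'E'
import cv2
t=cv2.imread('pics/t0.png');s=cv2.imread('pics/s0.png')
cv2.imwrite('pics/d1.png',cv2.hconcat([cv2.resize(x,(400,300),interpolation=cv2.INTER_CUBIC) for x in (t[215:260,140:200],s[210:255,435:495])]))
cv2.imwrite('pics/d2.png',cv2.hconcat([cv2.resize(x,(400,300),interpolation=cv2.INTER_CUBIC) for x in (t[190:235,315:375],s[230:275,260:320])]))
E
```

```text
[0.6398 0.0915 0.1145] [ 0.06  0.14 -0.37 -0.29 -0.4  -0.11 -0.01 -0.11  0.18  0.25  0.91  2.08
  0.7   0.49]
['t(np.float64(353.0), np.float64(212.0))', 't(np.float64(345.0), np.float64(213.0))', 't(np.float64(204.0), np.float64(232.0))', 't(np.float64(161.0), np.float64(237.0))', 's(np.float64(276.0), np.float64(254.0))', 's(np.float64(285.0), np.float64(253.0))', 's(np.float64(425.0), np.float64(233.0))', 's(np.float64(466.0), np.float64(227.0))']
```

View pics/d1.png

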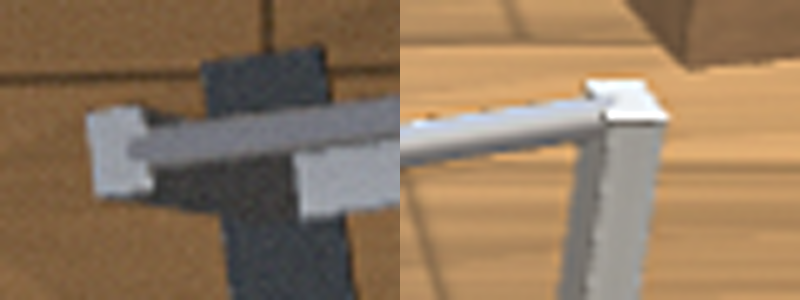

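View pics/d2.png

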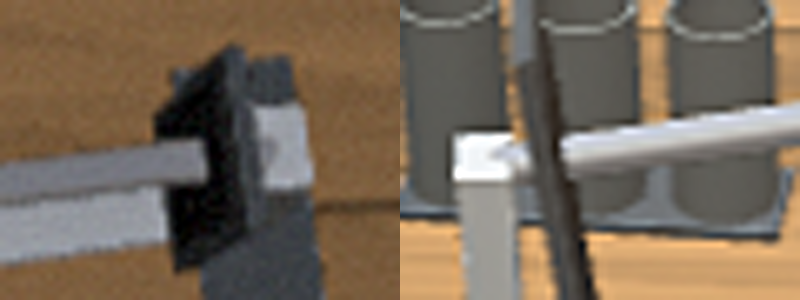

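Call:
apply_moves([
  [0,0,0.04],
  [0,0,0.04],
  [0.016,-0.038,0],
  [0.016,-0.038,0],
  [0.016,-0.038,0],
  [0.016,-0.038,0],
  [0.016,-0.038,0],
  [0.016,-0.038,0],
  [0.016,-0.038,0],
  [0.016,-0.038,0],
  [0.016,-0.038,0],
  [0.016,-0.038,0],
  [0,0,0],
], jaw=[60,60,60,60,60,60,60,60,60,60,60,60,60], yaw=[0,0,-0.13,-0.13,-0.13,-0.13,-0.13,-0.13,-0.13,-0.13,-0.13,-0.13,0])

```text
t: 2.6
tool_pos: [0.4481, 0.1975, 0.307]
orientation: [0.995, -0.098, 0.001, 0.001]
ft_force: [0.4, 0.7, 0.9]
gripper_width: 0.601
```

```bash
python3 - <<'E'
from h import *
w=shot('wrist','w0')
print(w['K'].tolist(),np.linalg.inv(w['extrinsics'])[:3].round(3).tolist())
E
```

```text
[[371.64829954431775, 0.0, 323.23041725434774], [0.0, 371.64829954431775, 234.02992111065305], [0.0, 0.0, 1.0]] [[0.98, -0.191, -0.049, 0.462], [-0.197, -0.949, -0.246, 0.262], [0.001, 0.251, -0.968, 0.465]]
```

View pics/w0.png

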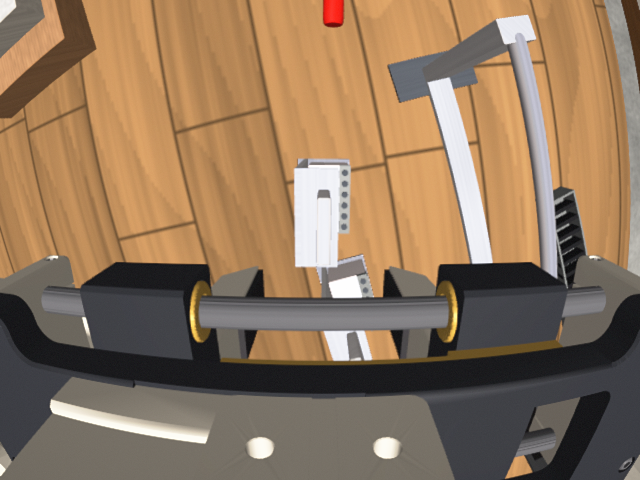

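```bash
cat >> h.py <<'E'
def wproj(p,X):
    K=p['K'];E=p['extrinsics'];c=E[:3,:3]@np.asarray(X,float)+E[:3,3]
    r=np.hypot(c[0],c[1]);th=np.arctan2(r,c[2]);return np.array([K[0,2]+K[0,0]*th*c[0]/r,K[1,2]+K[1,1]*th*c[1]/r])
E
python3 - <<'E'
from h import *
w=shot('wrist');im=w['frame'].copy()
q=(.4459,.1994,-.1877)
for P in [(5,25,209),(5,-25,209),(-5,-25,209),(-5,25,209),(12,42,163),(12,-42,163),(-24,-42,163),(-24,42,163)]:
    a=wproj(w,fr(q,np.array(P)/1000)[0]);cv2.circle(im,tuple(int(round(v*8)) for v in a),16,(0,0,255),-1,shift=3)
for y in np.linspace(-.229,.229,12):
    a=wproj(w,fr((.64,.0915,.1145),(0,y,.19+.105*y))[0]);cv2.circle(im,tuple(int(round(v*8)) for v in a),16,(0,255,0),-1,shift=3)
cv2.imwrite('pics/w1.png',cv2.resize(im[0:300,240:620],None,fx=2,fy=2))
E
```

```text
(no output)
```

View pics/w1.png

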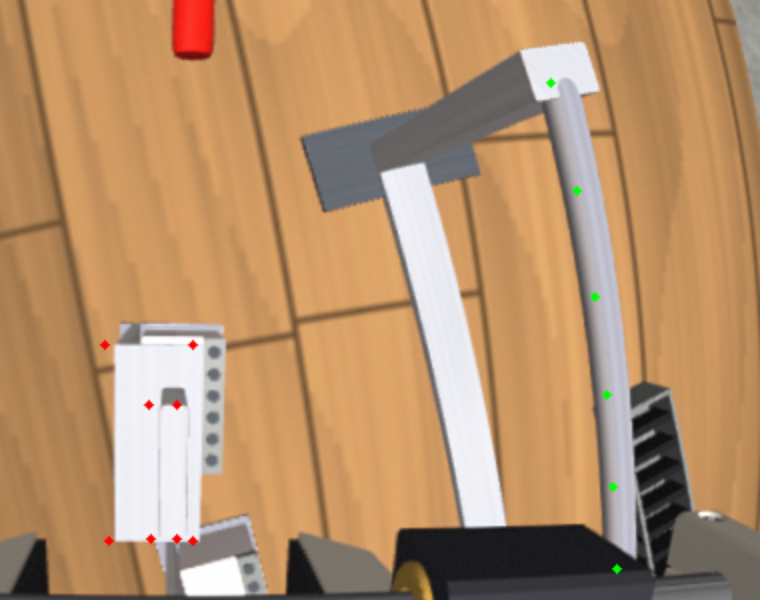

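```bash
python3 - <<'E'
from h import *
w=shot('wrist');im=w['frame'].copy()
o=r.get_obs()
from scipy.spatial.transform import Rotation as R
Rm=R.from_quat(o['orientation']).as_matrix();p=o['tool_pos'];print(p,Rm.round(4).tolist())
# points along tool axis, and finger inner tips
for z in np.arange(-.06,.12,.02):
    a=wproj(w,p+Rm@[0,0,z]);print(z,a.round(1))
    cv2.circle(im,tuple(int(round(v*8)) for v in a),12,(255,0,0),-1,shift=3)
h=o['gripper_width']*.046
for sx in(-1,1):
  for sy in (-.0095,.0095):
    a=wproj(w,p+Rm@[sx*h,sy,0]);print('tip',a.round(1));cv2.circle(im,tuple(int(round(v*8)) for v in a),12,(0,255,255),-1,shift=3)
cv2.imwrite('pics/w2.png',cv2.resize(im[150:400,180:460],None,fx=2.8,fy=2.4))
E
```

```text
[0.44524637 0.20462192 0.30690243] [[0.9833, -0.1818, 0.0001], [-0.1818, -0.9833, 0.0008], [-0.0, -0.0008, -1.0]]
-0.06 [317.9 357.2]
-0.039999999999999994 [318.7 326.7]
-0.01999999999999999 [319.3 303.2]
1.3877787807814457e-17 [319.7 284.7]
0.020000000000000018 [320.1 269.8]
0.04000000000000002 [320.4 257.6]
0.060000000000000026 [320.7 247.5]
0.08000000000000002 [320.9 238.9]
0.10000000000000003 [321.1 231.6]
tip [258.9 265.1]
tip [261.4 303. ]
tip [380.5 264.7]
tip [378.6 302.7]
```

View pics/w2.png

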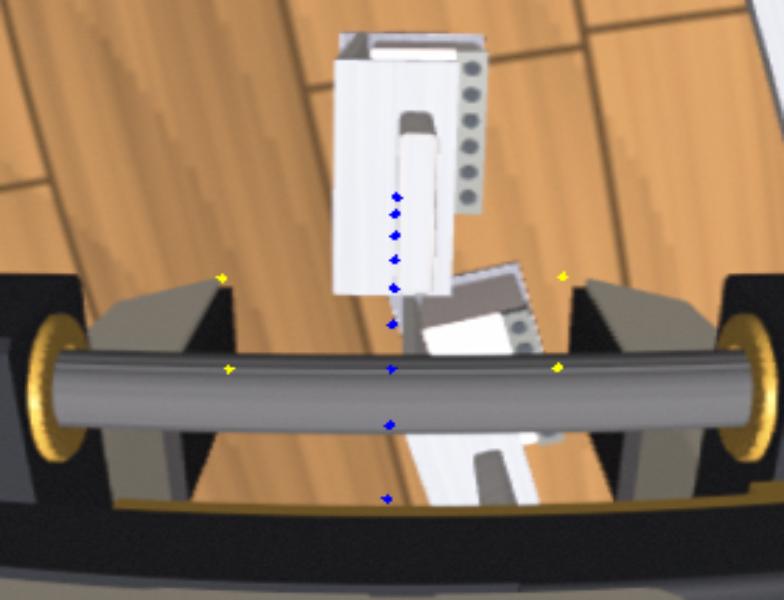

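Call:
apply_moves([
  [0.001,-0.005,-0.03],
  [0,0,-0.04],
  [0,0,-0.03],
  [0,0,-0.02],
  [0,0,-0.014],
  [0,0,0],
  [0,0,0],
  [0,0,0],
  [0,0,0],
  [0,0,0],
  [0,0,0],
  [0,0,0],
], jaw=[60,60,60,60,60,60,0,0,0,0,0,0], yaw=[0,0,0,0,0,0,0,0,0,0,0,0])

```text
t: 3.95
tool_pos: [0.4468, 0.1989, 0.173]
orientation: [0.996, -0.092, 0.0, -0.0]
ft_force: [1.8, 1.0, 0.3]
gripper_width: 0.128
```

Call:
apply_moves([
  [0,0,0.01],
  [0,0,0.03],
  [0,0,0.04],
  [0,0,0.035],
  [0.025,0.006,0],
  [0.025,0.006,0],
  [0.025,0.006,0],
  [0.023,0.005,0],
  [0,0,0],
  [0,0,0],
], jaw=[0,0,0,0,0,0,0,0,0,0], yaw=[0,0,0,0,0.1,0.1,0.1,0,0,0])

```text
t: 4.95
tool_pos: [0.5438, 0.2215, 0.2869]
orientation: [0.998, 0.058, -0.001, 0.0]
ft_force: [-0.1, 1.1, -4.7]
gripper_width: 0.107
```

```bash
python3 - <<'E'
from h import *
s=shot('scene');t=shot('top')
o=r.get_obs();print(o['tool_pos'],2*np.arctan2(o['orientation'][1],o['orientation'][0]),o['gripper_width'])
a=cv2.resize(t['frame'][200:320,160:320],(400,300),interpolation=2);b=cv2.resize(s['frame'][170:320,320:520],(400,300),interpolation=2)
cv2.imwrite('pics/e1.png',cv2.hconcat([a,b]))
E
```

```text
[0.5432506  0.22168925 0.2872748 ] 0.11615396462287333 0.10573159832110281
```

View pics/e1.png

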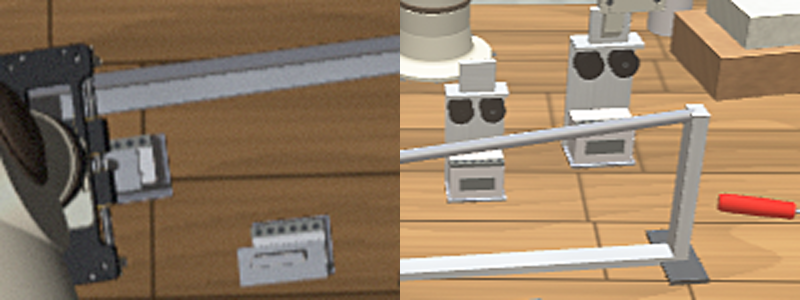

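Call:
apply_moves([
  [0.016,0.002,0],
  [0.016,0.002,0],
  [0.016,0.002,0],
  [0.016,0.002,0],
  [0.016,0.001,0],
  [0,0,0],
  [0,0,0],
], jaw=[0,0,0,0,0,0,0], yaw=[0,0,0,0,0,0,0])

```text
t: 5.75
tool_pos: [0.6235, 0.2308, 0.2875]
orientation: [0.998, 0.058, -0.001, 0.0]
ft_force: [0.4, 0.5, -4.7]
gripper_width: 0.106
```

```bash
python3 - <<'E'
from h import *
s=shot('scene');t=shot('top');w=shot('wrist')
o=r.get_obs();print(o['tool_pos'],2*np.arctan2(o['orientation'][1],o['orientation'][0]),o['ft_force'])
a=cv2.resize(w['frame'][100:340,200:520],(400,300),interpolation=2);b=cv2.resize(s['frame'][170:320,320:520],(400,300),interpolation=2)
cv2.imwrite('pics/e2.png',cv2.hconcat([a,b]))
E
```

```text
[0.62345004 0.2311513  0.28786352] 0.11668718960104471 [ 0.69641441 -0.61003648 -4.11576306]
```

View pics/e2.png

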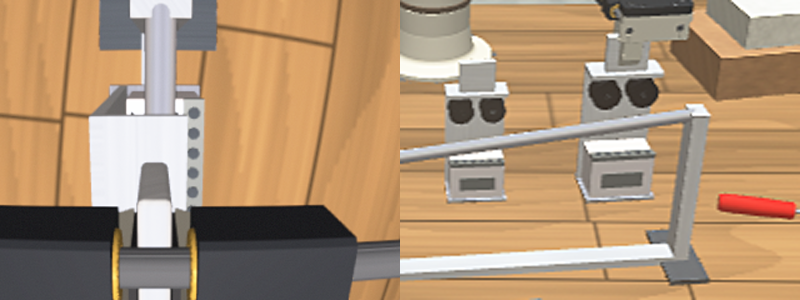

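```bash
python3 - <<'E'
from h import *
w=shot('wrist')
im=w['frame'][100:340,200:520]
q=(.6235,.2311,.1165)
c=lambda X:((wproj(w,X)-[200,100])*1.25).round(1)
print('fin top far',c(fr(q,(0,.025,.209+.114))[0]))
for y in(.044,.06,.08):
    print('tube centered if',c(fr(q,(0,y,.2047+y*.105))[0]))
Rq=(.64,.0915,.1145)
for y in(.19,.2,.22): print('tube model',c(fr(Rq,(0,y,.19+y*.105))[0]))
print('bridge far',c(fr(q,(-.024,.042,.163+.114))[0]),c(fr(q,(.012,.042,.163+.114))[0]))
E
```

```text
fin top far [152. 199.]
tube centered if [153.3  93. ]
tube centered if [153.2  61.7]
tube centered if [153.2  21.9]
tube model [154.3  82.5]
tube model [154.4  62.8]
tube model [154.4  23. ]
bridge far [ 87.5 115.6] [185.4 115.2]
```

Call:
apply_moves([
  [0.002,0,-0.006],
  [0,0,-0.007],
  [0,0,-0.006],
  [0,0,-0.003],
  [0,0,0],
], jaw=[0,0,0,0,0], yaw=[0,0,0,0,0])

```text
t: 6.45
tool_pos: [0.6262, 0.2308, 0.2655]
orientation: [0.998, 0.058, -0.0, 0.0]
ft_force: [-1.5, -0.5, -4.0]
gripper_width: 0.104
```

Call:
apply_moves([
  [0,0,-0.003],
  [0,0,0],
  [0,0,0],
], jaw=[0,0,0], yaw=[0,0,0])

```text
t: 6.75
tool_pos: [0.6265, 0.2311, 0.265]
orientation: [0.998, 0.058, 0.001, -0.0]
ft_force: [-4.9, -2.4, 7.3]
gripper_width: 0.11
```

```bash
python3 - <<'E'
from h import *
s=shot('scene');w=shot('wrist')
o=r.get_obs();print(o['tool_pos'],o['ft_force'],o['moment'])
a=cv2.resize(w['frame'][100:340,200:520],(400,300),interpolation=2);b=cv2.resize(s['frame'][190:265,390:490],(400,300),interpolation=2)
cv2.imwrite('pics/e3.png',cv2.hconcat([a,b]))
E
```

```text
[0.62649615 0.23113994 0.2650483 ] [-4.4986799  -1.79084667  7.17439884] [-0.37311207  1.30903307  0.09332204]
```

View pics/e3.png

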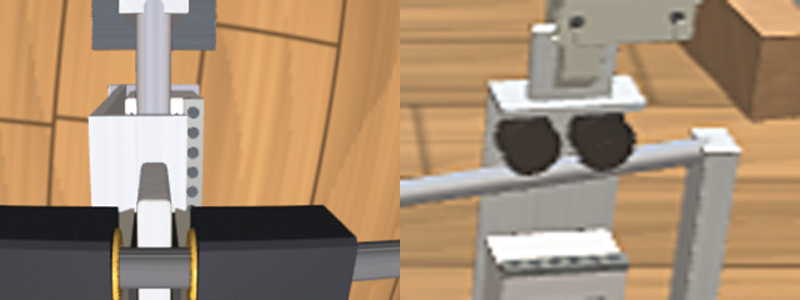

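Call:
apply_moves([
  [-0.0015,0,0],
  [0,0,0],
  [0,0,0],
  [0,0,0],
  [0,0,0],
  [0,0,0],
  [0,0,0],
  [0,0,0.03],
  [0,0,0.05],
  [0,0,0],
], jaw=[0,0,60,60,60,60,60,60,60,60], yaw=[0,0,0,0,0,0,0,0,0,0])

```text
t: 7.85
tool_pos: [0.6283, 0.2323, 0.3508]
orientation: [0.998, 0.058, 0.006, -0.002]
ft_force: [1.1, 1.5, 0.7]
gripper_width: 0.599
```

```bash
python3 - <<'E'
from h import *
s=shot('scene','s1')
E
```

```text
(no output)
```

View pics/s1.png

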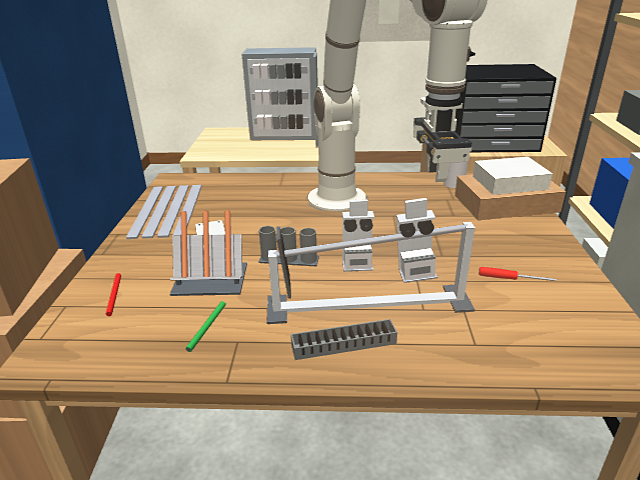

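Call:
apply_moves([
  [-0.043,0,0],
  [-0.043,0,0],
  [-0.043,0,0],
  [-0.044,0,0],
  [0,-0.042,0],
  [0,-0.042,0],
  [0,-0.041,0],
  [0,-0.04,0],
  [0,0,-0.03],
  [0,0,0],
], jaw=[60,60,60,60,60,60,60,60,60,60], yaw=[0,0,0,0,-0.05,0,0,0,0,0])

```text
t: 8.9
tool_pos: [0.4494, 0.0643, 0.3093]
orientation: [0.999, 0.032, -0.003, 0.0]
ft_force: [-0.5, 0.5, -0.6]
gripper_width: 0.597
```

```bash
python3 - <<'E'
from h import *
s=shot('scene');w=shot('wrist')
o=r.get_obs();print(o['tool_pos'],2*np.arctan2(o['orientation'][1],o['orientation'][0]),o['ft_force'])
q=(.4515,.0648,.0643);im=w['frame'].copy()
for P in [(5,25,209),(5,-25,209),(-5,-25,209),(-5,25,209),(12,42,163),(12,-42,163),(-24,-42,163),(-24,42,163)]:
    a=wproj(w,fr(q,np.array(P)/1000)[0]);cv2.circle(im,tuple(int(round(v*8)) for v in a),12,(0,0,255),-1,shift=3)
a=cv2.resize(im[100:340,160:480],(400,300),interpolation=2);b=cv2.resize(s['frame'][180:330,270:470],(400,300),interpolation=2)
cv2.imwrite('pics/e4.png',cv2.hconcat([a,b]))
E
```

```text
[0.45120571 0.06652192 0.31217634] 0.06698153336101235 [-0.33855316  1.08268138  0.92406032]
```

View pics/e4.png

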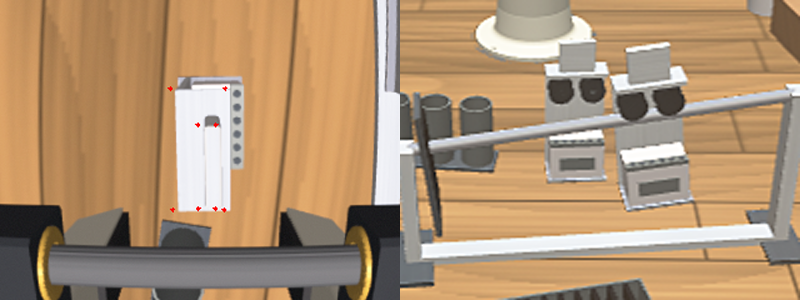

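Call:
apply_moves([
  [0.001,-0.0015,-0.04],
  [0,0,-0.04],
  [0,0,-0.03],
  [0,0,-0.02],
  [0,0,-0.01],
  [0,0,0],
  [0,0,0],
  [0,0,0],
  [0,0,0],
  [0,0,0],
  [0,0,0],
  [0,0,0],
], jaw=[60,60,60,60,60,60,0,0,0,0,0,0], yaw=[0,0,0,0,0,0,0,0,0,0,0,0])

```text
t: 10.2
tool_pos: [0.4532, 0.0644, 0.173]
orientation: [0.999, 0.033, 0.0, -0.0]
ft_force: [2.0, -0.3, 0.5]
gripper_width: 0.127
```

```bash
python3 - <<'E'
from h import *
s=shot('scene','s2')
o=r.get_obs();print(o['tool_pos'],o['gripper_width'],o['ft_force'])
E
```

```text
[0.45315511 0.06443292 0.1728517 ] 0.10855944198189729 [-3.51965813  0.19850532 -3.14744594]
```

View pics/s2.png

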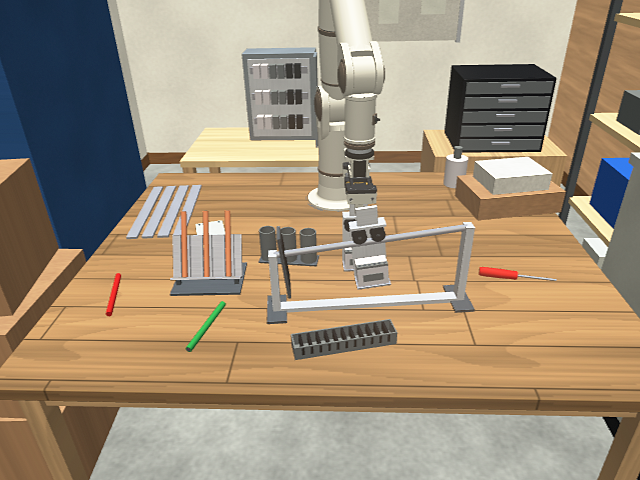

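Call:
apply_moves([
  [0,0,0.01],
  [0,0,0.03],
  [0,0,0.04],
  [0,0,0.035],
  [0.01,0.03,0],
  [0.02,0.035,0],
  [0.02,0.035,0],
  [0.02,0.035,0],
  [0.02,0.022,0],
  [0,0,0],
  [0,0,0],
], jaw=[0,0,0,0,0,0,0,0,0,0,0], yaw=[0,0,0,0,0.025,0.023,0,0,0,0,0])

```text
t: 11.35
tool_pos: [0.5423, 0.2214, 0.2869]
orientation: [0.998, 0.057, -0.001, 0.001]
ft_force: [0.0, -0.9, -3.2]
gripper_width: 0.109
```

```bash
python3 - <<'E'
from h import *
s=shot('scene');
o=r.get_obs();print(o['tool_pos'],2*np.arctan2(o['orientation'][1],o['orientation'][0]),o['ft_force'])
b=cv2.resize(s['frame'][150:330,260:500],(800,600),interpolation=2)
cv2.imwrite('pics/e5.png',b)
E
```

```text
[0.54220988 0.22042266 0.28709694] 0.11369051468107964 [ 1.12247179 -1.42200774 -4.11383233]
```

View pics/e5.png

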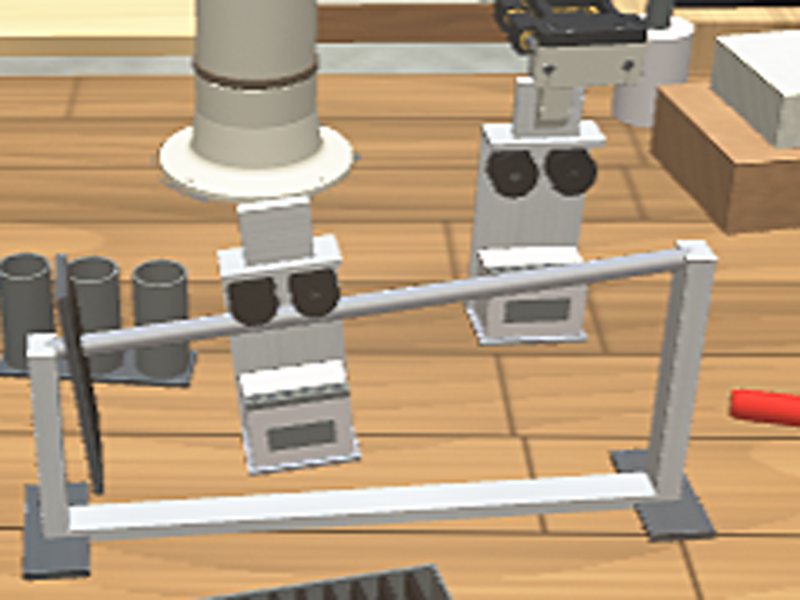

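Carrier 1 is rolling towards the stop; carrier 2 is staged. Insert to x = 0.6245, y = 0.2305, then lower.

Call:
apply_moves([
  [0.016,0.002,0],
  [0.016,0.002,0],
  [0.016,0.002,0],
  [0.016,0.002,0],
  [0.017,0.001,0],
  [0.001,0,0],
  [0,0,0],
  [0,0,-0.007],
  [0,0,-0.007],
  [0,0,-0.006],
  [0,0,-0.004],
  [0,0,0],
], jaw=[0,0,0,0,0,0,0,0,0,0,0,0], yaw=[0,0,0,0,0,0,0,0,0,0,0,0])

```text
t: 12.6
tool_pos: [0.6259, 0.2305, 0.265]
orientation: [0.998, 0.057, 0.001, -0.0]
ft_force: [0.5, -0.1, 2.8]
gripper_width: 0.11
```

```bash
python3 - <<'E'
from h import *
s=shot('scene');
o=r.get_obs();print(o['tool_pos'],2*np.arctan2(o['orientation'][1],o['orientation'][0]),o['ft_force'])
b=cv2.resize(s['frame'][150:330,260:500],(800,600),interpolation=2)
cv2.imwrite('pics/e6.png',b)
E
```

```text
[0.62584794 0.23046993 0.26503934] 0.11375631249911347 [ 1.75401641 -0.76408753  3.05935086]
```

View pics/e6.png

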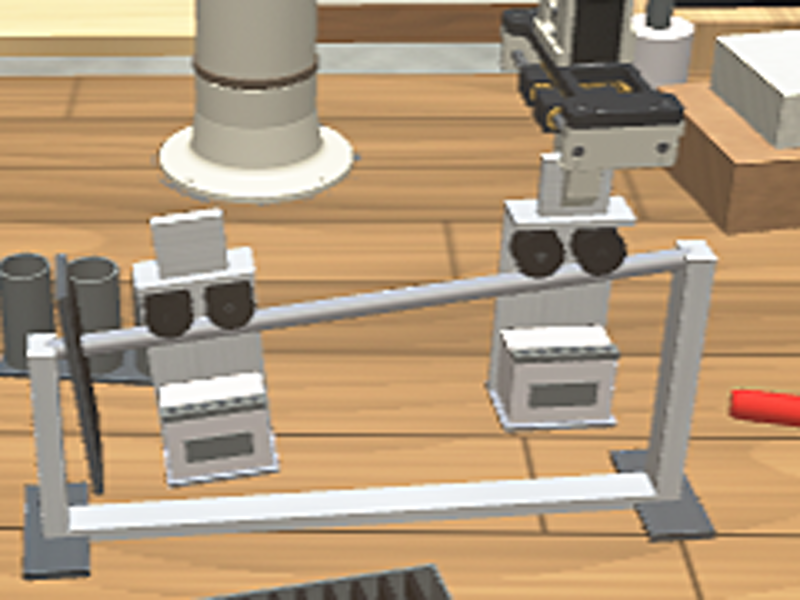

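Call:
apply_moves([
  [0,0,0],
  [0,0,0],
  [0,0,0],
  [0,0,0],
  [0,0,0],
  [0,0,0.03],
  [0,0,0.05],
  [-0.04,0,0.01],
  [-0.05,0,0],
  [-0.04,0,0],
  [0,0,0],
], jaw=[60,60,60,60,60,60,60,60,60,60,60], yaw=[0,0,0,0,0,0,0,0,0,0,0])

```text
t: 13.75
tool_pos: [0.4898, 0.2316, 0.3542]
orientation: [0.998, 0.059, -0.001, -0.0]
ft_force: [0.9, 0.7, 0.2]
gripper_width: 0.6
```

```bash
python3 - <<'E'
from h import *
s=shot('scene');
o=r.get_obs();print(o['tool_pos'],2*np.arctan2(o['orientation'][1],o['orientation'][0]),o['joint_positions'].round(2))
b=cv2.resize(s['frame'][150:330,260:500],(800,600),interpolation=2)
cv2.imwrite('pics/e7.png',b)
T=(.562,-.3491,.037)
for y in(.06,0,-.06): print(y,fr(T,(-.0765,y,.1625))[0].round(4))
E
```

```text
[0.49277776 0.23108682 0.3545125 ] 0.1168379669616525 [-0.43  0.18 -0.07  1.66  0.01  1.3  -0.38]
0.06 [ 0.4833 -0.292   0.1625]
0 [ 0.4856 -0.3519  0.1625]
-0.06 [ 0.4878 -0.4119  0.1625]
```

View pics/e7.png

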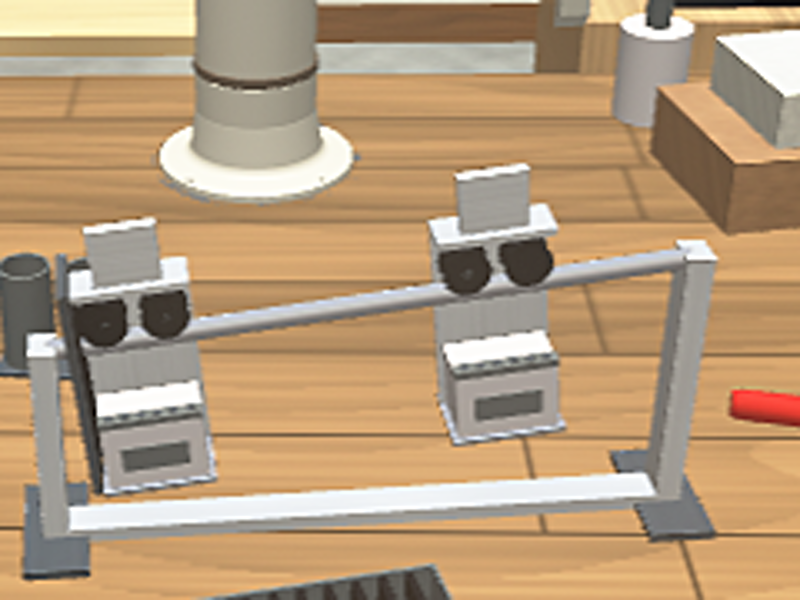

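Call:
apply_moves([
  [-0.005,-0.04,0],
  [-0.004,-0.04,0],
  [0,-0.04,0],
  [0,-0.04,0],
  [0,-0.04,0],
  [0,-0.04,0],
  [0,-0.04,0],
  [0,-0.04,0],
  [0,-0.04,0],
  [0,-0.04,0],
  [0,-0.04,0],
  [0,-0.04,0],
  [0,-0.043,0],
  [0,0,-0.03],
  [0,0,-0.03],
  [0,0,0],
], jaw=[45,45,45,45,45,45,45,45,45,45,45,45,45,45,45,45], yaw=[-0.127,-0.127,-0.127,-0.127,-0.127,-0.127,-0.127,-0.127,-0.127,-0.127,-0.127,-0.127,-0.127,0,0,0])

```text
t: 15.4
tool_pos: [0.484, -0.2924, 0.2896]
orientation: [0.718, -0.696, -0.003, 0.002]
ft_force: [-1.1, 1.2, 0.1]
gripper_width: 0.45
```

```bash
python3 - <<'E'
from h import *
s=shot('scene','s3');w=shot('wrist')
o=r.get_obs();print(o['tool_pos'],2*np.arctan2(o['orientation'][1],o['orientation'][0]),o['joint_positions'].round(2))
T=(.562,-.3491,.037);im=w['frame'].copy();u=np.array([-.5,0,.866])
for y in(.06,0,-.06):
  for l in (.12,.15,.18):
    a=wproj(w,fr(T,np.array([0,y,.03])+l*u)[0]);cv2.circle(im,tuple(int(round(v*8)) for v in a),16,(255,0,0),-1,shift=3)
cv2.imwrite('pics/w3.png',im)
E
```

```text
[ 0.48626593 -0.2930806   0.29383201] -1.5371079571222732 [ 0.12  0.28  0.45  1.71 -0.13  1.19 -0.93]
```

View pics/w3.png

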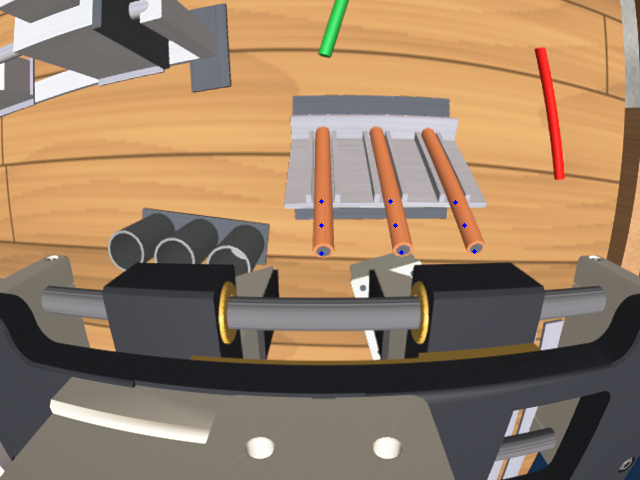

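View pics/s3.png

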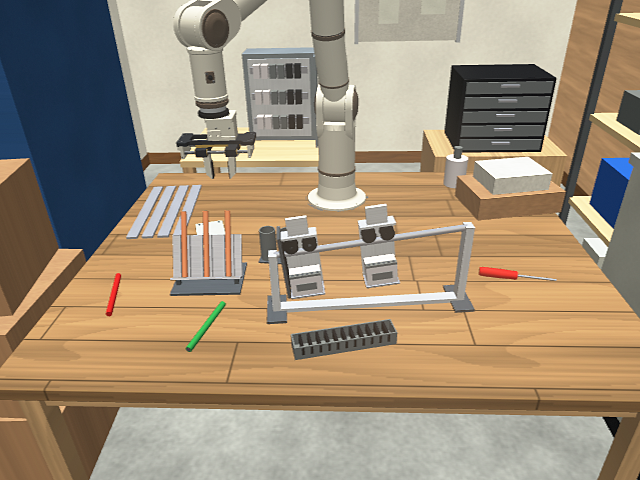

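Call:
apply_moves([
  [-0.002,0.001,-0.04],
  [0,0,-0.04],
  [0,0,-0.03],
  [0,0,-0.025],
  [0,0,-0.014],
  [0,0,0],
  [0,0,0],
  [0,0,0],
  [0,0,0],
  [0,0,0],
  [0,0,0],
  [0,0,0],
], jaw=[45,45,45,45,45,45,0,0,0,0,0,0], yaw=[0,0,0,0,0,0,0,0,0,0,0,0])

```text
t: 16.7
tool_pos: [0.4847, -0.2919, 0.1458]
orientation: [0.719, -0.695, 0.001, -0.0]
ft_force: [-0.5, 1.3, 6.1]
gripper_width: 0.174
```

```bash
python3 - <<'E'
from h import *
s=shot('scene')
o=r.get_obs();print(o['tool_pos'],o['gripper_width'],o['ft_force'])
cv2.imwrite('pics/f1.png',cv2.resize(s['frame'][180:315,110:290],(800,600),interpolation=2))
E
```

```text
[ 0.48464471 -0.29189963  0.14580634] 0.1675068839537604 [-0.63686012 -0.48145355  5.47377668]
```

View pics/f1.png

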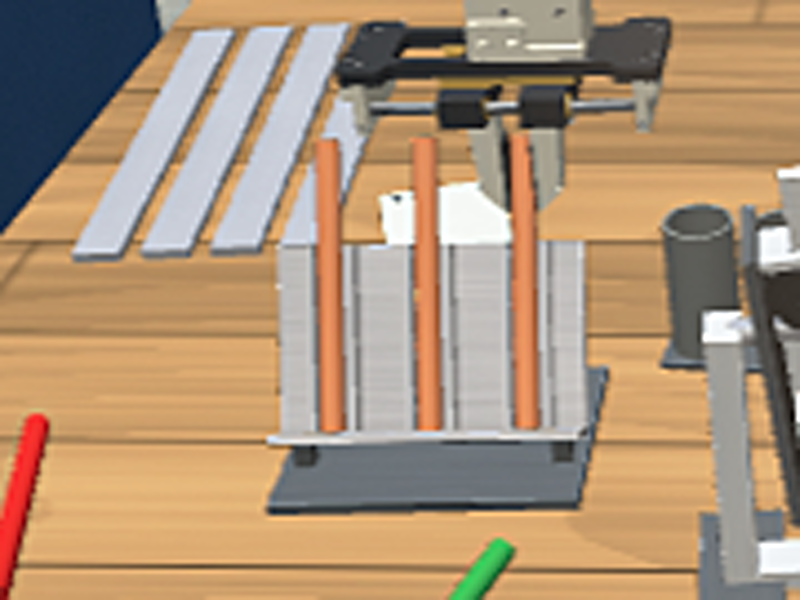

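Call:
apply_moves([
  [-0.005,0,0.0087],
  [-0.02,-0.001,0.0346],
  [-0.0225,-0.001,0.039],
  [-0.0225,-0.001,0.039],
  [-0.02,-0.001,0.0346],
  [-0.015,0,0],
  [0,0,-0.03],
  [0,0,-0.03],
  [0,0,-0.031],
  [0,0,0],
], jaw=[0,0,0,0,0,0,0,0,0,0], yaw=[0,0,0,0,0,0,0,0,0,0])

```text
t: 17.75
tool_pos: [0.3751, -0.293, 0.2055]
orientation: [0.719, -0.695, -0.005, 0.001]
ft_force: [-0.3, 0.5, -1.8]
gripper_width: 0.164
```

```bash
python3 - <<'E'
from h import *
s=shot('scene');w=shot('wrist')
o=r.get_obs();print(o['tool_pos'],o['gripper_width'],o['ft_force'])
cv2.imwrite('pics/f2.png',cv2.hconcat([cv2.resize(s['frame'][165:315,120:280],(400,300),interpolation=2),cv2.resize(w['frame'][60:360,120:520],(400,300),interpolation=2)]))
E
```

```text
[ 0.37802914 -0.29526123  0.20930684] 0.16544879836763818 [-0.04294855 -0.24639299 -1.0805864 ]
```

View pics/f2.png

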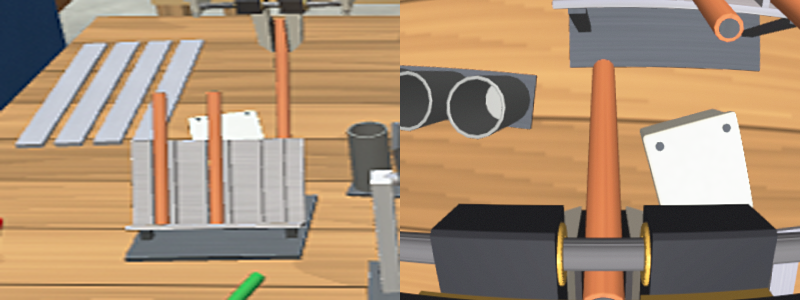

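Call:
apply_moves([
  [0.02,0.001,0],
  [0.01,0,0],
  [0.01,0,0],
  [0.01,0.001,0],
  [0.01,0,0],
  [0.01,0,0],
  [0.01,0.001,0],
  [0.01,0,0],
  [0,0,0],
], jaw=[0,0,0,0,0,0,0,0,0], yaw=[0,0,0,0,0,0,0,0,0])

```text
t: 18.75
tool_pos: [0.4706, -0.2922, 0.2094]
orientation: [0.719, -0.695, 0.0, -0.0]
ft_force: [-2.4, -0.1, -2.6]
gripper_width: 0.167
```

```bash
python3 - <<'E'
from h import *
s=shot('scene');w=shot('wrist')
o=r.get_obs();print(o['tool_pos'],o['gripper_width'],o['ft_force'])
cv2.imwrite('pics/f3.png',cv2.hconcat([cv2.resize(s['frame'][165:315,120:280],(400,300),interpolation=2),cv2.resize(w['frame'][60:360,120:520],(400,300),interpolation=2)]))
E
```

```text
[ 0.46992195 -0.29240765  0.20955395] 0.16873484888123874 [-1.71770821 -0.15681888 -2.86661609]
```

View pics/f3.png

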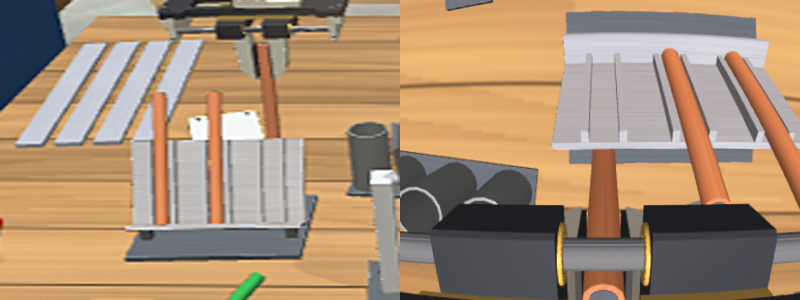

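Call:
apply_moves([
  [0.007,0,0],
  [0.006,0,0],
  [0,0,0],
  [-0.03,0,0],
  [0,0,0.03],
  [0,0,0.04],
  [0,0,0],
  [0,0,0],
], jaw=[0,0,0,0,0,0,0,0], yaw=[0,0,0,0,0,0,0,0])

```text
t: 19.65
tool_pos: [0.454, -0.2929, 0.2813]
orientation: [0.719, -0.695, 0.002, -0.001]
ft_force: [0.4, 0.7, -1.7]
gripper_width: 0.163
```

```bash
python3 - <<'E'
from h import *
s=shot('scene');w=shot('wrist');t=shot('top')
o=r.get_obs();print(o['tool_pos'],o['gripper_width'],o['ft_force'])
cv2.imwrite('pics/f4.png',cv2.hconcat([cv2.resize(s['frame'][135:285,160:320],(400,300),interpolation=2),cv2.resize(w['frame'][60:360,120:520],(400,300),interpolation=2)]))
cv2.imwrite('pics/f4t.png',cv2.resize(t['frame'][200:350,310:510],(800,600),interpolation=2))
g=o['tool_pos']+[0,0,.019]
for th in(0,.1,.2,-.1):
    u=np.array([-np.sin(th),0,np.cos(th)])
    print(th,'scene low',proj(s,g-.153*u).round(1),'up',proj(s,g+.027*u).round(1),'top low',proj(t,g-.153*u).round(1),'w low',wproj(w,g-.153*u).round(1),'w up',wproj(w,g+.027*u).round(1))
E
```

```text
[ 0.45191599 -0.29193067  0.27863411] 0.16610680208144016 [-0.6466748  -0.43315109 -1.13821366]
0 scene low [230.5 220.6] up [222.9 160.1] top low [418.9 298.1] w low [321.5 225.9] w up [319.6 342.3]
0.1 scene low [229.4 222.9] up [223.2 159.8] top low [418.7 291.9] w low [322.1 207.5] w up [319.4 348.5]
0.2 scene low [228.2 224.8] up [223.4 159.5] top low [418.7 285.8] w low [322.7 189.1] w up [319.1 354.1]
-0.1 scene low [231.5 217.8] up [222.7 160.5] top low [419.2 304.4] w low [320.9 244.3] w up [319.8 335.5]
```

View pics/f4.png

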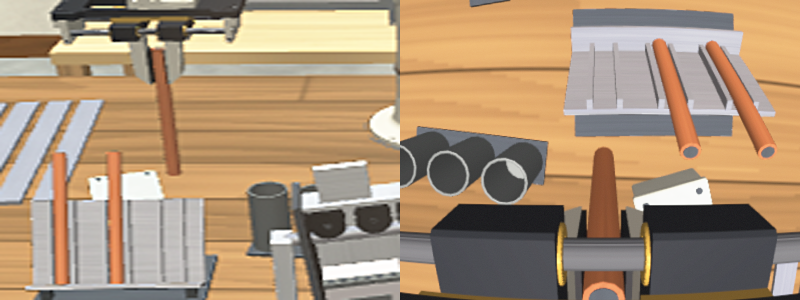

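View pics/f4t.png

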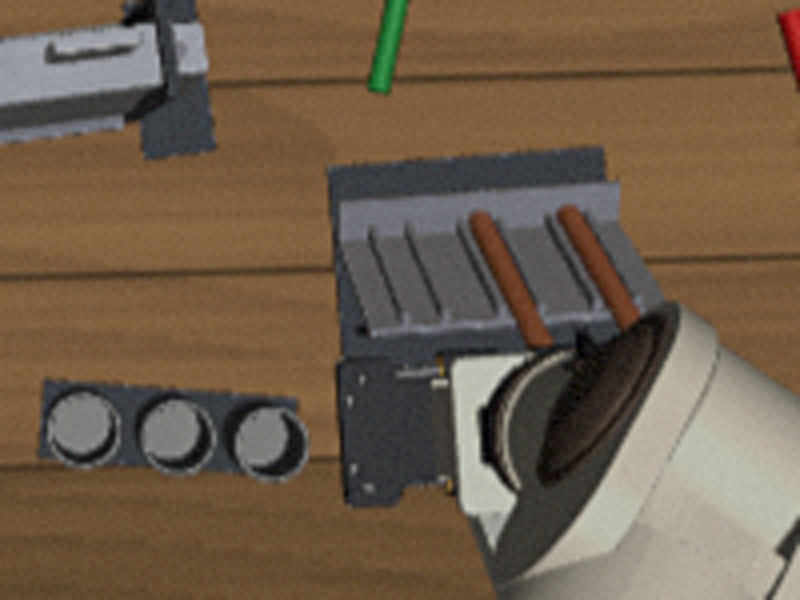

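Call:
apply_moves([
  [-0.0017,0.0214,0],
  [-0.0017,0.0214,0],
  [-0.0017,0.0214,0],
  [-0.0017,0.0214,0],
  [-0.0017,0.0214,0],
  [-0.0017,0.0214,0],
  [-0.0017,0.0214,0],
  [-0.0017,0.0214,0],
  [-0.0017,0.0214,0],
  [-0.0017,0.0214,0],
  [0,0,0],
  [0,0,0],
], jaw=[0,0,0,0,0,0,0,0,0,0,0,0], yaw=[0.142,0.142,0.142,0.142,0.142,0.142,0.142,0.142,0.142,0.142,0,0])

```text
t: 21.0
tool_pos: [0.4346, -0.0783, 0.2788]
orientation: [0.998, -0.059, -0.001, 0.0]
ft_force: [-0.1, -0.9, -0.9]
gripper_width: 0.166
```

```bash
python3 - <<'E'
from h import *
s=shot('scene');w=shot('wrist')
o=r.get_obs();print(o['tool_pos'],2*np.arctan2(o['orientation'][1],o['orientation'][0]),o['ft_force'])
cv2.imwrite('pics/f5.png',cv2.hconcat([cv2.resize(s['frame'][135:285,200:360],(400,300),interpolation=2),cv2.resize(w['frame'][60:360,120:520],(400,300),interpolation=2)]))
g=o['tool_pos']+[0,0,.019]
for c in ((.435,-.0752,.1),):
    print(proj(s,c),wproj(w,c),proj(s,g-[0,0,.153]),wproj(w,g-[0,0,.153]))
E
```

```text
[ 0.43480264 -0.07940194  0.27912697] -0.11959105076270587 [-0.96414511 -0.80462615 -1.08124718]
[308.30090404 231.61113921] [322.58918806 207.90040745] [306.29836104 217.58928616] [322.76168409 223.1675582 ]
```

View pics/f5.png

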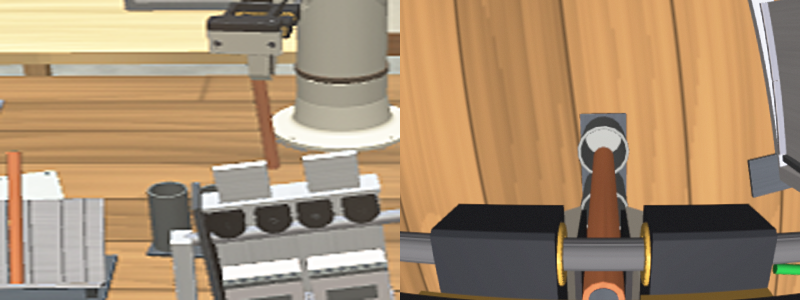

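Call:
apply_moves([
  [0,-0.006,0],
  [0,0,-0.02],
  [0,0,-0.03],
  [0,0,-0.03],
  [0,0,-0.025],
  [0,0,-0.015],
  [0,0,-0.008],
  [0,0,0],
  [0,0,0],
], jaw=[0,0,0,0,0,0,0,0,0], yaw=[0,0,0,0,0,0,0,0,0])

```text
t: 22.0
tool_pos: [0.4355, -0.0851, 0.1522]
orientation: [0.998, -0.059, 0.0, 0.0]
ft_force: [0.7, 0.2, -1.7]
gripper_width: 0.167
```

```bash
python3 - <<'E'
from h import *
s=shot('scene');w=shot('wrist')
o=r.get_obs();print(o['tool_pos'],2*np.arctan2(o['orientation'][1],o['orientation'][0]),o['ft_force'])
cv2.imwrite('pics/f6.png',cv2.hconcat([cv2.resize(s['frame'][135:285,200:360],(400,300),interpolation=2),cv2.resize(w['frame'][60:360,120:520],(400,300),interpolation=2)]))
E
```

```text
[ 0.43589438 -0.08489398  0.15258136] -0.11743795056293199 [-0.60138346 -0.16068364 -0.47735289]
```

View pics/f6.png

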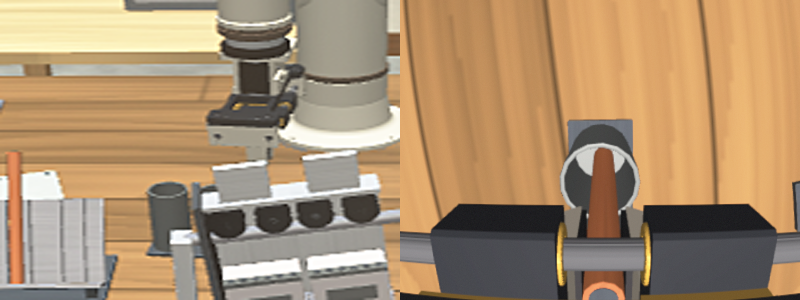

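Call:
apply_moves([
  [0,0,-0.006],
  [0,0,0],
  [0,0,0],
  [0,0,0],
  [0,0,0],
  [0,0,0.03],
  [0,0,0.05],
  [0,0,0.04],
  [0,0,0],
], jaw=[0,0,50,50,50,50,50,50,50], yaw=[0,0,0,0,0,0,0,0,0])

```text
t: 23.0
tool_pos: [0.4386, -0.0851, 0.2711]
orientation: [0.998, -0.058, 0.005, -0.0]
ft_force: [-0.4, -0.3, 0.2]
gripper_width: 0.499
```

```bash
python3 - <<'E'
from h import *
s=shot('scene');w=shot('wrist')
o=r.get_obs();print(o['tool_pos'],2*np.arctan2(o['orientation'][1],o['orientation'][0]),o['joint_positions'].round(2))
cv2.imwrite('pics/f7.png',cv2.hconcat([cv2.resize(s['frame'][135:285,200:360],(400,300),interpolation=2),cv2.resize(w['frame'][60:360,120:520],(400,300),interpolation=2)]))
E
```

```text
[ 0.43547725 -0.08455282  0.26651301] -0.11685619876641724 [-0.06  0.05  0.2   2.01 -0.01  1.08  0.03]
```

View pics/f7.png

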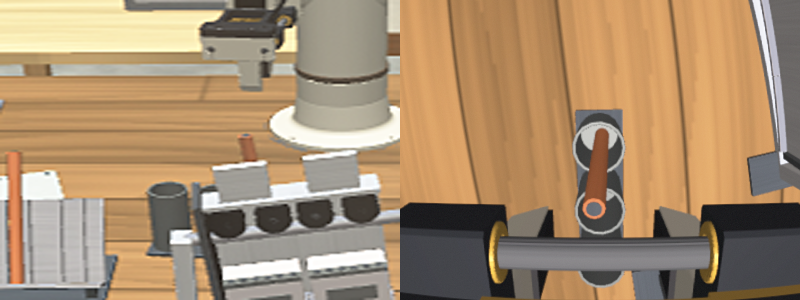

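```bash
python3 - <<'E'
from h import *
s=shot('scene');t=shot('top')
cv2.imwrite('pics/f8.png',cv2.hconcat([cv2.resize(s['frame'][190:250,270:350],(400,300),interpolation=2),cv2.resize(t['frame'][270:330,300:380],(400,300),interpolation=2)]))
for th in(0,-.1,-.2):
    X=np.array([.435,-.067,.01])+.18*np.array([0,np.sin(th),np.cos(th)])
    print(th,X,proj(s,X),proj(t,X))
E
```

```text
0 [ 0.435 -0.067  0.19 ] [310.20197403 203.25491674] [327.97211695 308.92071121]
-0.1 [ 0.435      -0.08497001  0.18910075] [303.74633191 203.55810761] [335.55436498 308.68435548]
-0.2 [ 0.435      -0.10276048  0.18641198] [297.3956577  204.44085735] [343.00866262 308.39610465]
```

View pics/f8.png

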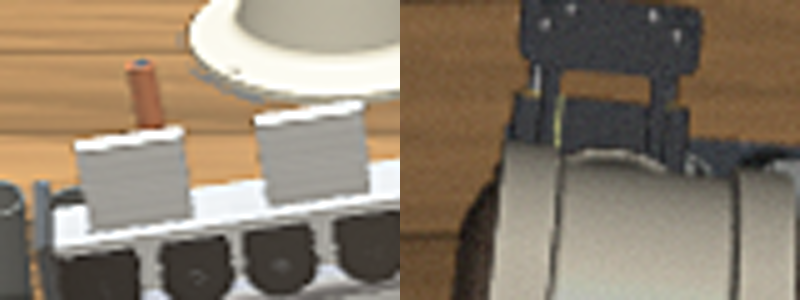

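Call:
apply_moves([
  [0,0,0.02],
  [0.005,-0.027,0],
  [0.005,-0.027,0],
  [0.005,-0.027,0],
  [0.005,-0.027,0],
  [0.005,-0.027,0],
  [0.005,-0.027,0],
  [0.005,-0.027,0],
  [0.005,-0.027,0],
  [0.005,-0.027,0],
  [0.006,-0.0245,0],
  [0,0,0],
  [0,0,-0.04],
  [0,0,-0.04],
  [0,0,-0.03],
  [0,0,0],
  [0,0,0],
], jaw=[45,45,45,45,45,45,45,45,45,45,45,45,45,45,45,45,45], yaw=[0,-0.142,-0.142,-0.142,-0.142,-0.142,-0.142,-0.142,-0.142,-0.142,-0.139,0,0,0,0,0,0])

```text
t: 24.9
tool_pos: [0.4854, -0.3513, 0.1749]
orientation: [0.72, -0.694, -0.001, 0.0]
ft_force: [0.3, -0.5, 1.1]
gripper_width: 0.448
```

```bash
python3 - <<'E'
from h import *
w=shot('wrist','w5')
o=r.get_obs();print(o['tool_pos'],2*np.arctan2(o['orientation'][1],o['orientation'][0]),o['ft_force'])
E
```

```text
[ 0.48634828 -0.352165    0.17640188] -1.5331433399249952 [-0.49086583  0.10994007  0.19728954]
```

View pics/w5.png

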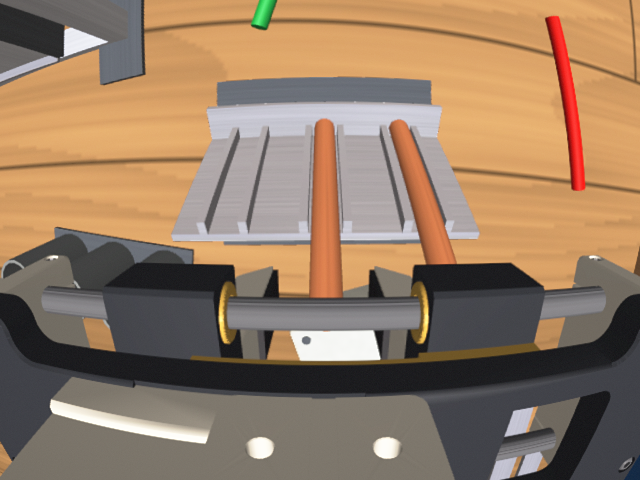

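Call:
apply_moves([
  [0,0,-0.02],
  [0,0,-0.011],
  [0,0,0],
  [0,0,0],
  [0,0,0],
  [0,0,0],
  [0,0,0],
  [0,0,0],
  [0,0,0],
  [0,0,0],
], jaw=[45,45,45,0,0,0,0,0,0,0], yaw=[0,0,0,0,0,0,0,0,0,0])

```text
t: 25.95
tool_pos: [0.4863, -0.3523, 0.1452]
orientation: [0.72, -0.694, 0.0, -0.0]
ft_force: [-0.4, 0.6, 5.7]
gripper_width: 0.162
```

Call:
apply_moves([
  [-0.005,0,0.0087],
  [-0.02,-0.001,0.0346],
  [-0.0225,-0.001,0.039],
  [-0.0225,-0.001,0.039],
  [-0.02,-0.001,0.0346],
  [-0.015,0,0],
  [0,0,-0.03],
  [0,0,-0.03],
  [0,0,-0.031],
  [0,0,0],
], jaw=[0,0,0,0,0,0,0,0,0,0], yaw=[0,0,0,0,0,0,0,0,0,0])

```text
t: 26.95
tool_pos: [0.3775, -0.3531, 0.205]
orientation: [0.72, -0.694, -0.005, 0.001]
ft_force: [-0.1, -0.0, -0.8]
gripper_width: 0.172
```

```bash
python3 - <<'E'
from h import *
s=shot('scene');w=shot('wrist')
o=r.get_obs();print(o['tool_pos'],o['gripper_width'],o['ft_force'])
cv2.imwrite('pics/g2.png',cv2.hconcat([cv2.resize(s['frame'][165:315,120:280],(400,300),interpolation=2),cv2.resize(w['frame'][60:360,120:520],(400,300),interpolation=2)]))
E
```

```text
[ 0.38008021 -0.35569847  0.2090803 ] 0.16891387171759242 [-0.30475036  0.08767815 -0.18785252]
```

View pics/g2.png

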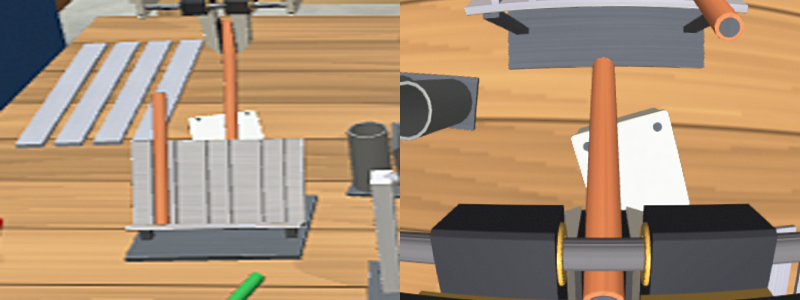

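Call:
apply_moves([
  [0.02,0.001,0],
  [0.01,0,0],
  [0.01,0,0],
  [0.01,0.001,0],
  [0.01,0,0],
  [0.01,0,0],
  [0.01,0.001,0],
  [0.01,0,0],
  [0.01,0,0],
  [0.01,0.001,0],
  [0.003,0,0],
  [0,0,0],
  [-0.03,0,0],
  [0,0,0.03],
  [0,0,0.04],
  [0,0,0],
  [0,0,0],
], jaw=[0,0,0,0,0,0,0,0,0,0,0,0,0,0,0,0,0], yaw=[0,0,0,0,0,0,0,0,0,0,0,0,0,0,0,0,0])

```text
t: 28.75
tool_pos: [0.4659, -0.3521, 0.2811]
orientation: [0.72, -0.694, 0.002, -0.001]
ft_force: [-0.4, -0.0, -1.3]
gripper_width: 0.166
```

```bash
python3 - <<'E'
from h import *
s=shot('scene');w=shot('wrist');t=shot('top')
o=r.get_obs();print(o['tool_pos'],o['gripper_width'],o['ft_force'])
cv2.imwrite('pics/g3.png',cv2.hconcat([cv2.resize(s['frame'][135:285,160:320],(400,300),interpolation=2),cv2.resize(w['frame'][60:360,120:520],(400,300),interpolation=2)]))
cv2.imwrite('pics/g3t.png',cv2.resize(t['frame'][200:350,310:510],(800,600),interpolation=2))
E
```

```text
[ 0.46401748 -0.35120142  0.27842446] 0.16812450157552122 [-0.0875333  -0.29619537 -1.22899834]
```

View pics/g3.png

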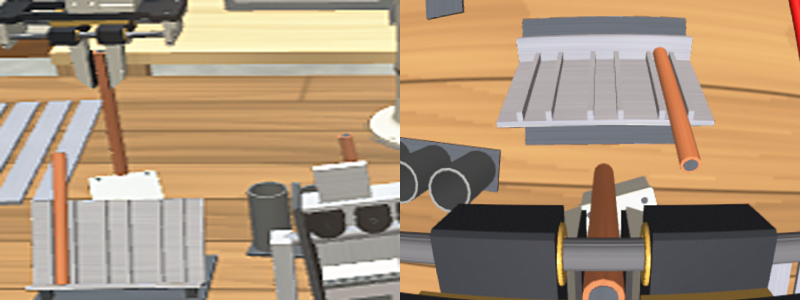

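View pics/g3t.png

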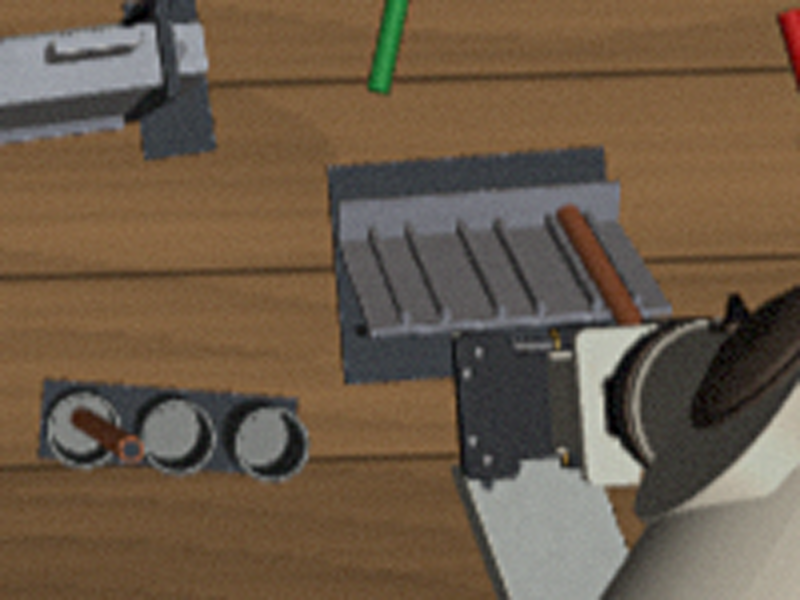

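Call:
apply_moves([
  [-0.0036,0.0216,0.005],
  [-0.0036,0.0216,0.005],
  [-0.0036,0.0216,0],
  [-0.0036,0.0216,0],
  [-0.0036,0.0216,0],
  [-0.0036,0.0216,0],
  [-0.0036,0.0216,0],
  [-0.0036,0.0216,0],
  [-0.0036,0.0216,0],
  [-0.0036,0.0216,0],
  [0,0,0],
  [0,0,0],
], jaw=[0,0,0,0,0,0,0,0,0,0,0,0], yaw=[0.142,0.142,0.142,0.142,0.142,0.142,0.142,0.142,0.142,0.139,0,0])

```text
t: 30.1
tool_pos: [0.4277, -0.1357, 0.2888]
orientation: [0.998, -0.059, -0.001, -0.0]
ft_force: [-0.3, 0.4, -0.8]
gripper_width: 0.169
```

```bash
python3 - <<'E'
from h import *
s=shot('scene');w=shot('wrist')
o=r.get_obs();print(o['tool_pos'],2*np.arctan2(o['orientation'][1],o['orientation'][0]),o['ft_force'])
cv2.imwrite('pics/g5.png',cv2.hconcat([cv2.resize(s['frame'][135:285,200:360],(400,300),interpolation=2),cv2.resize(w['frame'][60:360,120:520],(400,300),interpolation=2)]))
g=o['tool_pos']+[0,0,.019]
c=(.428,-.1348,.1)
print(proj(s,c),wproj(w,c),proj(s,g-[0,0,.153]),wproj(w,g-[0,0,.153]))
E
```

```text
[ 0.4278708  -0.13683575  0.28910125] -0.11948659427502477 [ 0.27325001  0.12848098 -1.46904219]
[287.79512702 230.40126353] [322.79331664 208.29707678] [286.05158514 213.32440526] [322.73010295 223.22424215]
```

View pics/g5.png

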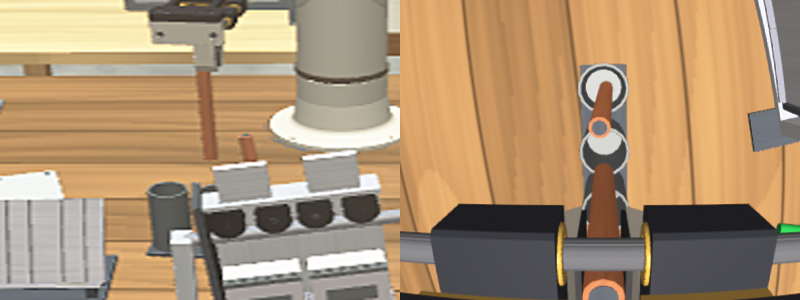

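Call:
apply_moves([
  [0,0.004,0],
  [0,0,-0.02],
  [0,0,-0.03],
  [0,0,-0.03],
  [0,0,-0.025],
  [0,0,-0.018],
  [0,0,-0.012],
  [0,0,-0.006],
  [0,0,0],
  [0,0,0],
], jaw=[0,0,0,0,0,0,0,0,0,0], yaw=[0,0,0,0,0,0,0,0,0,0])

```text
t: 31.2
tool_pos: [0.4286, -0.1323, 0.1492]
orientation: [0.998, -0.059, 0.001, 0.0]
ft_force: [-0.0, 0.1, -1.1]
gripper_width: 0.169
```

```bash
python3 - <<'E'
from h import *
s=shot('scene');w=shot('wrist')
o=r.get_obs();print(o['tool_pos'],2*np.arctan2(o['orientation'][1],o['orientation'][0]),o['ft_force'])
cv2.imwrite('pics/g6.png',cv2.hconcat([cv2.resize(s['frame'][135:285,200:360],(400,300),interpolation=2),cv2.resize(w['frame'][60:360,120:520],(400,300),interpolation=2)]))
E
```

```text
[ 0.42879381 -0.13224015  0.14940636] -0.11713964585613622 [-0.32673313  1.2591137  -0.89030486]
```

View pics/g6.png

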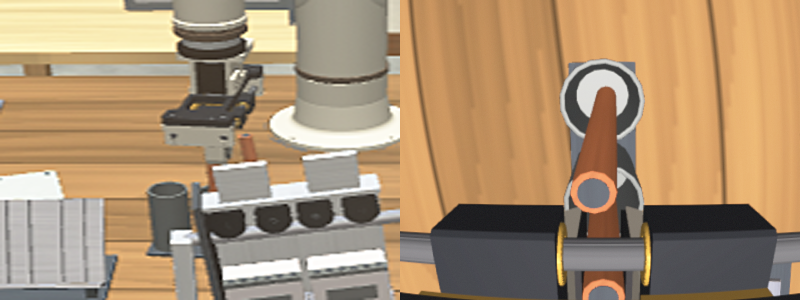

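Call:
apply_moves([
  [0,0,-0.004],
  [0,0,0],
  [0,0,0],
  [0,0,0],
  [0,0,0],
  [0,0,0.03],
  [0,0,0.05],
  [0,0,0.05],
  [0,0,0],
  [0,0,0],
], jaw=[0,0,45,45,45,45,45,45,45,45], yaw=[0,0,0,0,0,0,0,0,0,0])

```text
t: 32.3
tool_pos: [0.4288, -0.1322, 0.2758]
orientation: [0.998, -0.058, 0.002, -0.0]
ft_force: [-1.2, 0.5, -0.5]
gripper_width: 0.45
```

```bash
python3 - <<'E'
from h import *
s=shot('scene');w=shot('wrist')
o=r.get_obs();print(o['tool_pos'],2*np.arctan2(o['orientation'][1],o['orientation'][0]),o['ft_force'])
cv2.imwrite('pics/g7.png',cv2.hconcat([cv2.resize(s['frame'][135:285,200:360],(400,300),interpolation=2),cv2.resize(w['frame'][60:360,120:520],(400,300),interpolation=2)]))
E
```

```text
[ 0.42709262 -0.13177183  0.27349143] -0.11688651107802467 [-0.73988956 -0.71412388 -0.74835964]
```

View pics/g7.png

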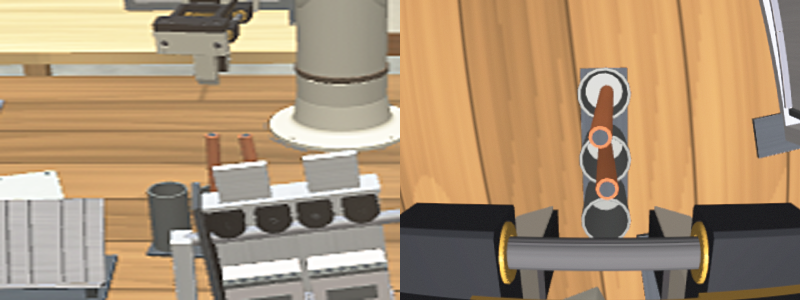

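Call:
apply_moves([
  [0,0,0.015],
  [0.0062,-0.028,0],
  [0.0062,-0.028,0],
  [0.0062,-0.028,0],
  [0.0062,-0.028,0],
  [0.0062,-0.028,0],
  [0.0062,-0.028,0],
  [0.0062,-0.028,0],
  [0.0062,-0.028,0],
  [0.0062,-0.028,0],
  [0.0062,-0.028,0],
  [0,0,0],
  [0,0,-0.04],
  [0,0,-0.04],
  [0,0,-0.03],
  [0,0,0],
  [0,0,0],
], jaw=[45,45,45,45,45,45,45,45,45,45,45,45,45,45,45,45,45], yaw=[0,-0.142,-0.142,-0.142,-0.142,-0.142,-0.142,-0.142,-0.142,-0.142,-0.139,0,0,0,0,0,0])

```text
t: 34.1
tool_pos: [0.4894, -0.4112, 0.1787]
orientation: [0.72, -0.694, -0.001, 0.0]
ft_force: [-0.8, -0.4, 0.5]
gripper_width: 0.451
```

```bash
python3 - <<'E'
from h import *
w=shot('wrist','w6');t=shot('top')
o=r.get_obs();print(o['tool_pos'],2*np.arctan2(o['orientation'][1],o['orientation'][0]),o['ft_force'])
cv2.imwrite('pics/h0.png',cv2.hconcat([cv2.resize(t['frame'][200:350,310:510],(400,300),interpolation=2),cv2.resize(w['frame'][60:360,120:520],(400,300),interpolation=2)]))
E
```

```text
[ 0.49076968 -0.41275189  0.18126362] -1.5334700413307811 [-0.13341679 -0.01879281  0.03473834]
```

View pics/h0.png

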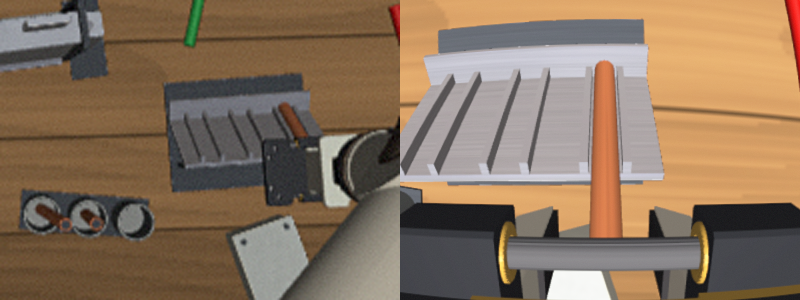

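Tube three lies between the fingers (wrist ~ (322,200)). Shift −2 mm in x, descend, grip, pull.

Call:
apply_moves([
  [-0.002,0,-0.02],
  [0,0,-0.016],
  [0,0,0],
  [0,0,0],
  [0,0,0],
  [0,0,0],
  [0,0,0],
  [0,0,0],
  [0,0,0],
  [0,0,0],
], jaw=[45,45,45,0,0,0,0,0,0,0], yaw=[0,0,0,0,0,0,0,0,0,0])

```text
t: 35.2
tool_pos: [0.4884, -0.4123, 0.1442]
orientation: [0.72, -0.694, 0.001, -0.0]
ft_force: [-0.3, 1.8, 5.5]
gripper_width: 0.172
```

Call:
apply_moves([
  [-0.005,0,0.0087],
  [-0.02,-0.001,0.0346],
  [-0.0225,-0.001,0.039],
  [-0.0225,-0.001,0.039],
  [-0.02,-0.001,0.0346],
  [-0.015,0,0],
  [0,0,-0.03],
  [0,0,-0.03],
  [0,0,-0.031],
  [0,0,0],
], jaw=[0,0,0,0,0,0,0,0,0,0], yaw=[0,0,0,0,0,0,0,0,0,0])

```text
t: 36.2
tool_pos: [0.3798, -0.4127, 0.2035]
orientation: [0.72, -0.694, -0.005, 0.0]
ft_force: [-0.4, 0.9, -2.0]
gripper_width: 0.169
```

```bash
python3 - <<'E'
from h import *
s=shot('scene');w=shot('wrist')
o=r.get_obs();print(o['tool_pos'],o['gripper_width'],o['ft_force'])
cv2.imwrite('pics/h2.png',cv2.hconcat([cv2.resize(s['frame'][165:315,120:280],(400,300),interpolation=2),cv2.resize(w['frame'][60:360,120:520],(400,300),interpolation=2)]))
E
```

```text
[ 0.38211061 -0.4156207   0.20791824] 0.1685184685151059 [ 0.68142543 -0.61376524 -0.61467609]
```

View pics/h2.png

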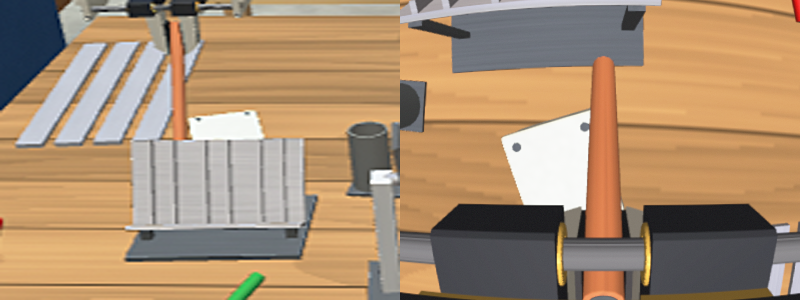

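Same pivot, +0.113 in total.

Call:
apply_moves([
  [0.02,0.001,0],
  [0.01,0,0],
  [0.01,0,0],
  [0.01,0.001,0],
  [0.01,0,0],
  [0.01,0,0],
  [0.01,0.001,0],
  [0.01,0,0],
  [0.01,0,0],
  [0.01,0.001,0],
  [0.003,0,0],
  [0,0,0],
  [-0.03,0,0],
  [0,0,0.03],
  [0,0,0.05],
  [0,0,0],
  [0,0,0],
], jaw=[0,0,0,0,0,0,0,0,0,0,0,0,0,0,0,0,0], yaw=[0,0,0,0,0,0,0,0,0,0,0,0,0,0,0,0,0])

```text
t: 38.0
tool_pos: [0.4681, -0.4122, 0.2904]
orientation: [0.72, -0.694, 0.003, -0.001]
ft_force: [-0.2, -0.3, -1.5]
gripper_width: 0.171
```

```bash
python3 - <<'E'
from h import *
s=shot('scene');w=shot('wrist');t=shot('top')
o=r.get_obs();print(o['tool_pos'],o['gripper_width'],o['ft_force'])
cv2.imwrite('pics/h3.png',cv2.hconcat([cv2.resize(t['frame'][200:350,310:510],(400,300),interpolation=2),cv2.resize(w['frame'][60:360,120:520],(400,300),interpolation=2)]))
E
```

```text
[ 0.46616893 -0.41093184  0.28710906] 0.16548255702324635 [ 0.15270342  0.99410635 -1.8515852 ]
```

View pics/h3.png

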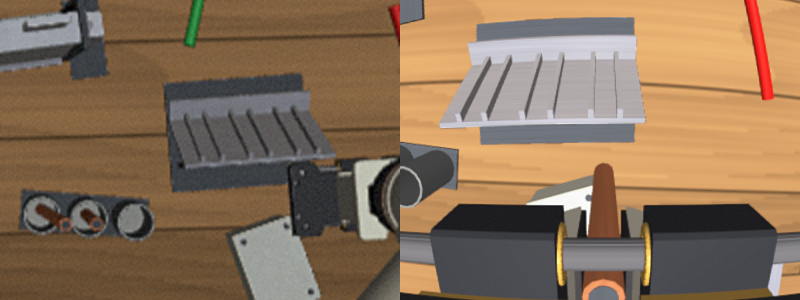

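Call:
apply_moves([
  [-0.0045,0.022,0],
  [-0.0045,0.022,0],
  [-0.0045,0.022,0],
  [-0.0045,0.022,0],
  [-0.0045,0.022,0],
  [-0.0045,0.022,0],
  [-0.0045,0.022,0],
  [-0.0045,0.022,0],
  [-0.0045,0.022,0],
  [-0.0045,0.022,0],
  [0,0,0],
  [0,0,0],
], jaw=[0,0,0,0,0,0,0,0,0,0,0,0], yaw=[0.142,0.142,0.142,0.142,0.142,0.142,0.142,0.142,0.142,0.139,0,0])

```text
t: 39.35
tool_pos: [0.4207, -0.1916, 0.2877]
orientation: [0.998, -0.059, -0.001, -0.0]
ft_force: [-0.6, -0.9, -1.0]
gripper_width: 0.169
```

```bash
python3 - <<'E'
from h import *
s=shot('scene');w=shot('wrist')
o=r.get_obs();print(o['tool_pos'],2*np.arctan2(o['orientation'][1],o['orientation'][0]),o['ft_force'])
cv2.imwrite('pics/h5.png',cv2.hconcat([cv2.resize(s['frame'][135:285,200:360],(400,300),interpolation=2),cv2.resize(w['frame'][60:360,120:520],(400,300),interpolation=2)]))
g=o['tool_pos']+[0,0,.019]
c=(.421,-.1944,.1)
print(proj(s,c),wproj(w,c),proj(s,g-[0,0,.153]),wproj(w,g-[0,0,.153]))
E
```

```text
[ 0.42088108 -0.1927584   0.28796518] -0.11933774765436252 [ 0.57825495 -0.39552156 -0.75191119]
[267.54459225 229.20644758] [323.25185161 212.353519  ] [266.73783669 212.57216341] [322.73680445 223.27248252]
```

View pics/h5.png

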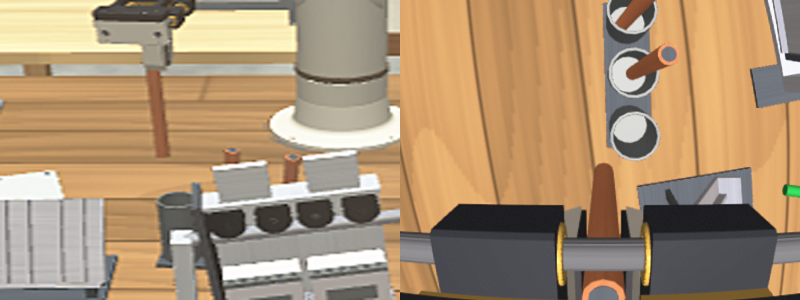

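```bash
python3 - <<'E'
from h import *
s=shot('scene');t=shot('top');w=shot('wrist')
cv2.imwrite('pics/i1.png',cv2.resize(t['frame'][255:345,300:420],(800,600),interpolation=2))
cv2.imwrite('pics/i2.png',cv2.resize(s['frame'][195:285,250:370],(800,600),interpolation=2))
cv2.imwrite('pics/i3.png',cv2.resize(w['frame'][0:240,240:560],(800,600),interpolation=2))
E
```

```text
(no output)
```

View pics/i1.png

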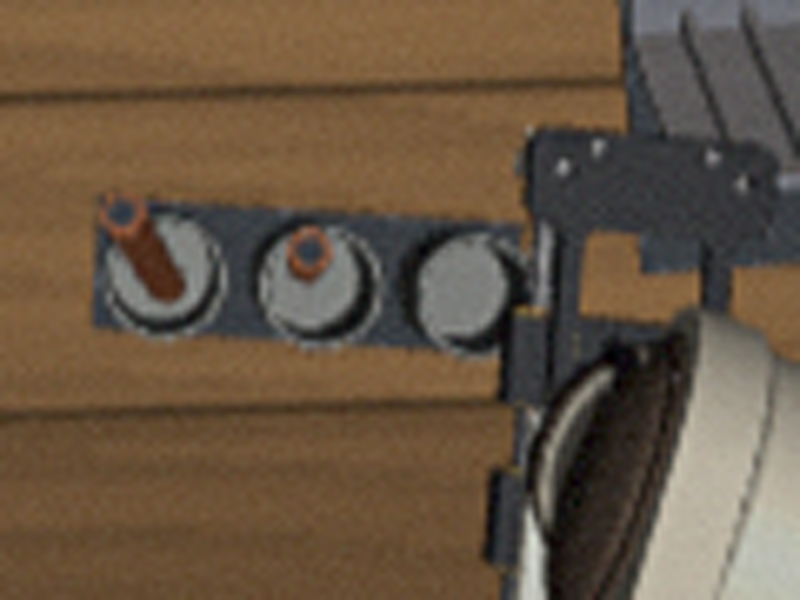

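View pics/i2.png

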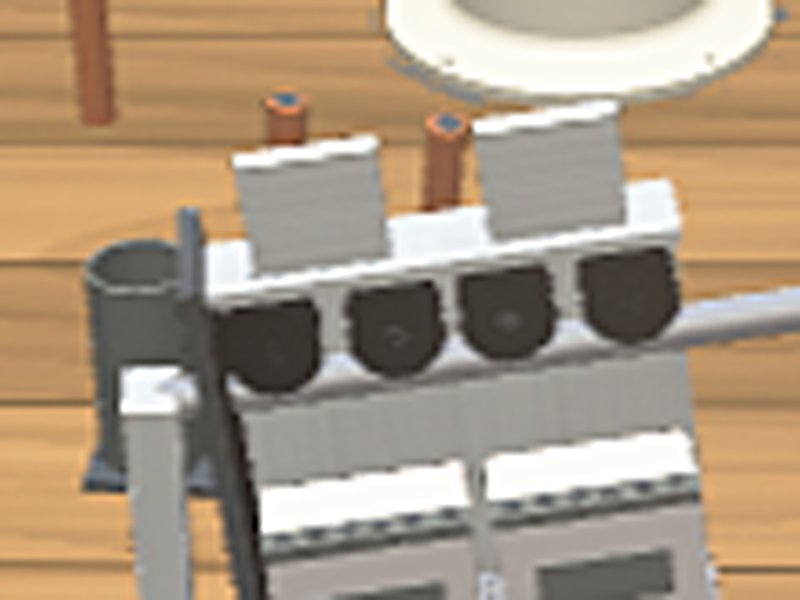

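View pics/i3.png

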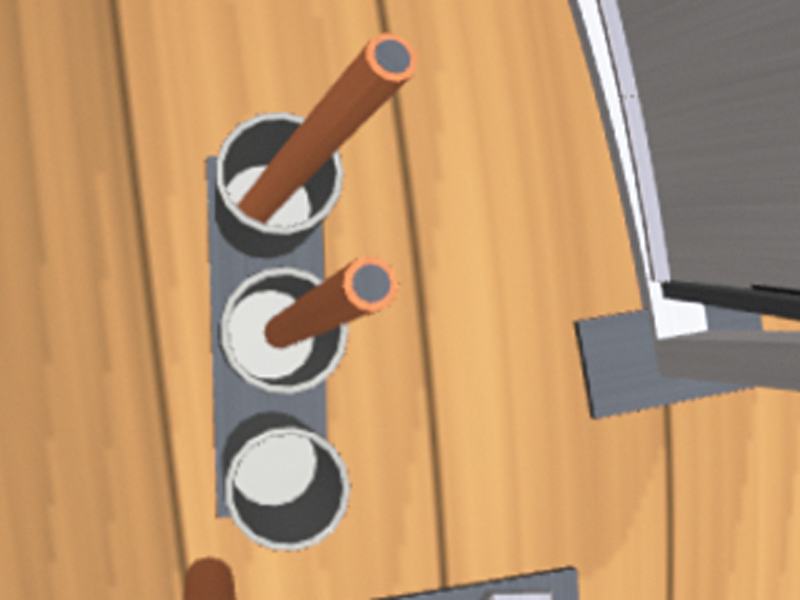

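```bash
python3 - <<'E'
from h import *
s=shot('scene');t=shot('top');w=shot('wrist')
h=[(t,(0,.06,.1),(325.05,296.25)),(t,(0,0,.1),(347.85,297.6)),(t,(0,-.06,.1),(369.7,298.8)),(s,(0,-.06,.1),(270.7,234.9))]
q,e=fit(h,[.45,-.1,0]);print('holder',q.round(4),e.tolist())
for y in(.06,0,-.06):
    X=fr(q,(0,y,.1))[0];print(X.round(4),((wproj(w,X)-[240,0])*2.5).round(0))
E
```

```text
holder [ 0.456  -0.1202 -0.0765] [[-0.8, 0.0], [-0.0, -0.1], [1.7, -0.2], [0.5, -0.5]]
[ 0.4606 -0.0604  0.1   ] [271. 166.]
[ 0.456  -0.1202  0.1   ] [278. 324.]
[ 0.4514 -0.18    0.1   ] [283. 484.]
```

Call:
apply_moves([
  [0.015,0.009,0],
  [0.0155,0.0085,0],
  [0,0,0],
  [0,0,0],
], jaw=[0,0,0,0], yaw=[0,0,0,0])

```text
t: 40.15
tool_pos: [0.4523, -0.1737, 0.2881]
orientation: [0.998, -0.057, -0.0, 0.0]
ft_force: [0.4, 0.6, -0.9]
gripper_width: 0.172
```

```bash
python3 - <<'E'
from h import *
s=shot('scene');w=shot('wrist')
o=r.get_obs();print(o['tool_pos'])
cv2.imwrite('pics/i5.png',cv2.hconcat([cv2.resize(s['frame'][135:285,200:360],(400,300),interpolation=2),cv2.resize(w['frame'][60:360,120:520],(400,300),interpolation=2)]))
E
```

```text
[ 0.4514209  -0.1745266   0.28819608]
```

View pics/i5.png

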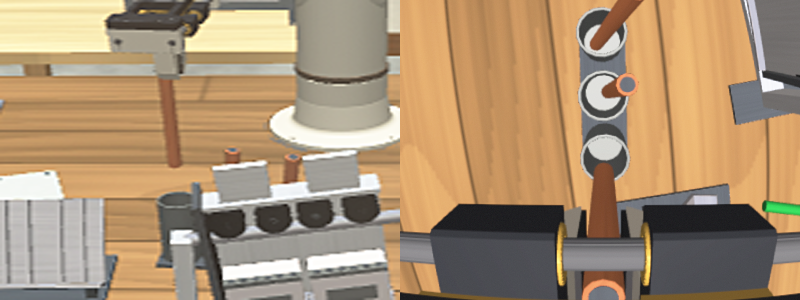

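Call:
apply_moves([
  [0,0,-0.02],
  [0,0,-0.03],
  [0,0,-0.03],
  [0,0,-0.025],
  [0,0,-0.018],
  [0,0,-0.012],
  [0,0,-0.005],
  [0,0,0],
  [0,0,0],
], jaw=[0,0,0,0,0,0,0,0,0], yaw=[0,0,0,0,0,0,0,0,0])

```text
t: 41.15
tool_pos: [0.4521, -0.1749, 0.1492]
orientation: [0.998, -0.059, 0.001, 0.0]
ft_force: [0.1, -0.1, -0.6]
gripper_width: 0.169
```

```bash
python3 - <<'E'
from h import *
s=shot('scene');w=shot('wrist')
o=r.get_obs();print(o['tool_pos'],o['ft_force'])
cv2.imwrite('pics/i6.png',cv2.hconcat([cv2.resize(s['frame'][135:285,200:360],(400,300),interpolation=2),cv2.resize(w['frame'][60:360,120:520],(400,300),interpolation=2)]))
E
```

```text
[ 0.45229908 -0.17483292  0.1494083 ] [ 0.85051439  0.37045873 -2.07998346]
```

View pics/i6.png

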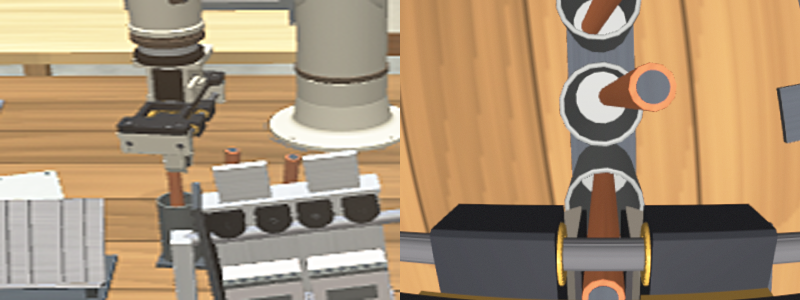

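Call:
apply_moves([
  [0,0,-0.004],
  [0,0,0],
  [0,0,0],
  [0,0,0],
  [0,0,0],
  [0,0,0.03],
  [0,0,0.05],
  [0,0,0.05],
  [-0.02,-0.04,0.02],
  [-0.02,-0.04,0],
  [0,-0.05,0],
  [0,-0.05,0],
  [0,0,0],
  [0,0,0],
], jaw=[0,0,45,45,45,45,45,45,45,45,45,45,45,45], yaw=[0,0,0,0,0,0,0,0,0,0,0,0,0,0])

```text
t: 42.65
tool_pos: [0.4107, -0.3556, 0.2939]
orientation: [0.998, -0.06, -0.001, -0.0]
ft_force: [1.5, 1.2, -0.2]
gripper_width: 0.447
```

```bash
python3 - <<'E'
from h import *
s=shot('scene');t=shot('top')
cv2.imwrite('pics/j1.png',cv2.resize(t['frame'][130:355,90:390],(800,600),interpolation=2))
cv2.imwrite('pics/j2.png',cv2.resize(s['frame'][180:330,250:450],(800,600),interpolation=2))
# carrier fins
for k in('carrier_a_fin','carrier_a'):
  for p in(s,t): print(k,[(np.round(d['pixel'],1).tolist(),round(d['p'],2)) for d in cams.pinpoint(k,p)])
R=(.64,.0915,.1145)
for y in(-.154,-.07): print([proj(p,fr(R,(0,y+0.0,.19+.105*y+.075))[0]).round(1) for p in(s,t)])
E
```

```text
carrier_a_fin [([295.9, 220.2], 0.74)]
carrier_a_fin [([330.1, 212.2], 0.79), ([367.2, 298.1], 0.19)]
carrier_a [([309.5, 292.0], 0.89), ([340.2, 281.1], 0.81), ([334.4, 218.6], 0.19)]
carrier_a [([292.9, 224.0], 0.68), ([366.2, 297.6], 0.67)]
[array([306.4, 222.4]), array([323.4, 212.5])]
[array([342.3, 217.2]), array([286.6, 217.3])]
```

View pics/j1.png

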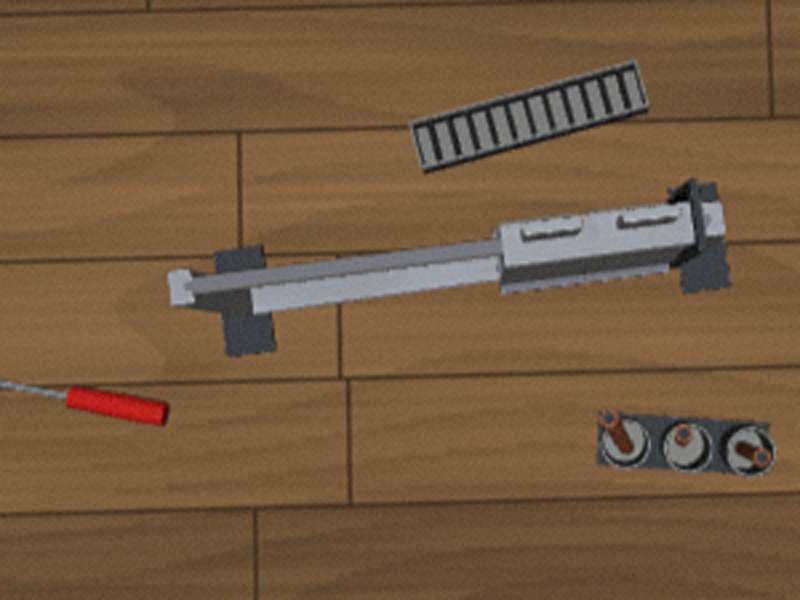

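View pics/j2.png

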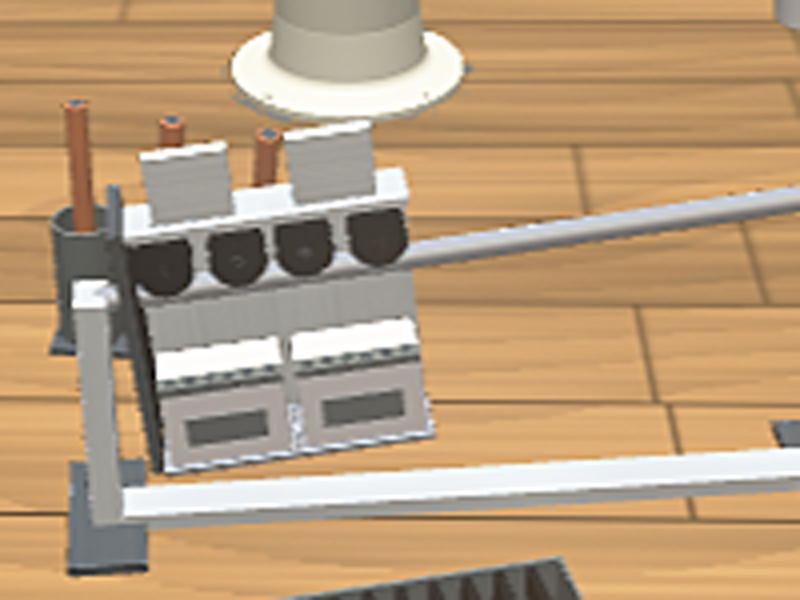

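```bash
python3 - <<'E'
from h import *
s=shot('scene');t=shot('top')
for a,b in(((268.75,205.5),(375,301.4)),((293,210),(346.5,292.8)),((317,213.5),(318.4,286.8))):
    X,e=tri([ray(s,a),ray(t,b)]);print(X.round(4),np.round(e,4))
cv2.imwrite('pics/k.png',cv2.resize(t['frame'][280:310,310:390],(800,300),interpolation=2))
E
```

```text
[ 0.4498 -0.1797  0.1905] [0.001 0.001]
[ 0.4716 -0.1119  0.1876] [0.0001 0.0001]
[ 0.4876 -0.0459  0.1851] [0. 0.]
```

View pics/k.png

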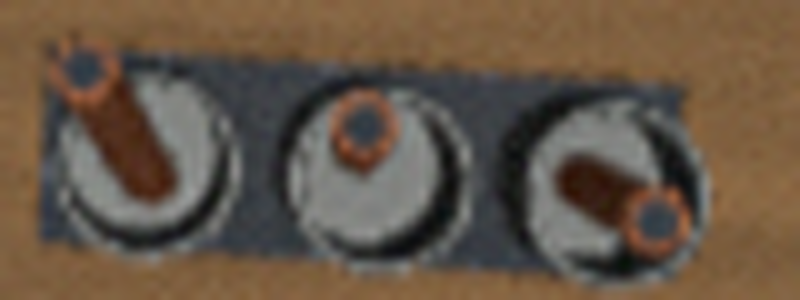

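```bash
python3 - <<'E'
from h import *
print(workorder.job_done())
E
```

```text
the job is handed in; nothing more can be done
None
```

I hung both carriers on the upper third of the rail and stood all three copper tubes in the holder's cups. I handed the job in at about 43 s; the hand-in reports no verdict.

- **Carriers:** There were two in this run. I released each at about 0.14 m uphill of the rail's middle. They rolled down by themselves, the first to the end stop and the second up against it. In the last scene and top pictures both hang level with the rail, with no visible gap.
- **Tubes:** I gripped each one at its 30° lean and stood it upright against the edge of the empty lane's back plate before lowering it into a cup. The last triangulation puts the upper ends at 0.191, 0.188 and 0.185 m, which fits tubes standing on the cup floors. I judged all three leans to be well under the 0.4 rad limit; the largest is around 0.2 rad or somewhat more.
- **Holder:** It was knocked a few centimetres aside before the third tube went in. I measured it again and corrected the placing, and it still looks flat.
- **Bystanders:** The screwdriver, junction box and duct look unmoved.

Two readings disagreed. The wrist camera ran about 4 pixels off against the fixed cameras, so I relied mainly on the fixed ones. At the end the carrier network reported the holder as a carrier and found only one of the two fins, so I judged the carriers by eye.

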